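Fit a snap ring over a microscope focus spindle and hold it spread at the groove

TASK

Take the grooved steel spindle out of the grey rack and stand it upright in the bore of the blue block, fully home. Then lift the snap ring pliers from their stand by the handles, squeeze them to spread the ring, slide the ring down over the top of the spindle until it is level with the middle of the groove, and finish still holding the pliers there, upright and squeezed, with the ring spread around the spindle without leaning on it. Leave the plain brass pin and the other things on the bench where they are.

Things in the scene. Friction and masses are not known exactly. Their poses are not given: they have to be found in the camera images.
- spindle: Loose steel spindle, 0.15 kg, upright in one of the rack's two holes. Origin on its axis at the underside of its flange, z up. Below: journal 16 mm diameter, 28 mm long, tapered foot. Above: flange 30 mm diameter (z 0 to 5 mm), shaft 20 mm diameter (5 to 45), dark groove 16 mm diameter (45 to 54), head 20 mm diameter (54 to 62).
- spindle_groove (a point): On the spindle's axis, middle of the groove height (49.5 mm above the flange's underside).
- spindle_top (a point): On the spindle's axis, at its top (62 mm above the flange's underside). Grip the shaft from above, about 30 mm below this point.
- plain_pin: Brass pin without a groove, in the other hole of the rack: same journal and flange, shaft 20 mm diameter up to 40 mm above the flange's underside. Leave it there.
- rack: Fixed grey rack block 70 x 150 x 40 mm (x, y, z), origin at the centre of its underside. Two holes, 20 mm in diameter and 34 mm deep, 40 mm either way along its y axis; the flanges rest on its top.
- block: Fixed blue block 90 x 90 x 40 mm, origin at the centre of its underside, with one vertical bore at its centre, 18.5 mm in diameter, 34 mm deep, with a 2 mm chamfer. The spindle is home when its flange lies on the block's top.
- block_bore (a point): Centre of the bore's mouth, on the block's top face; z up.
- stand: Fixed black stand, base 100 x 100 mm, origin at the centre of its underside. Two orange rails along its x, tops 75 mm high, 48 mm apart, with 4 mm outer lips; the pliers' guard plate rests on them. Lift the pliers straight up by 60 mm or more to clear it.
- pliers: Loose upright snap ring pliers, 0.2 kg, hanging in the stand. Origin under the centre of the guard plate (36 x 72 x 5 mm), z up. Two red handles, 18 mm wide along x, z 36 to 96 mm, one on each side along y: squeeze along y. Below the plate the jaws carry the ring, up to 48 mm under the origin and within 42 mm across y.
- handle_mid (a point): Midway between the pliers' handles, 70 mm above the origin: where to squeeze. Outside width here 59 mm at rest, 40 mm at the built-in stop (faces then parallel to z). Sprung apart; a grip of about 11 N holds them at the stop, 20 to 30 N does no harm.
- ring_axis (a point): Where the spindle's axis should pass through the spread ring: 9.5 mm ahead (+x) of the pliers' origin and 45 mm below it, at mid-thickness. The dark steel ring, an open C 3 mm thick, is fixed on the jaw tips; it is too narrow for the shaft at rest (18 mm) and has about 2.4 mm to spare all round at the stop.
- lever_l (a joint): Angle of each handle (both move alike), rad: 0 at rest, 0.15 squeezed to the stop with the ring fully spread; 0.12 counts as spread.
- objective: Bystander: small steel microscope objective, 26 mm diameter, 40 mm high; origin at the centre of its underside.
- eyepiece: Bystander: eyepiece, steel below, black above, 32 mm diameter, 52 mm high; origin at the centre of its underside.
- grease_jar: Bystander: white jar with a blue cap, 44 mm diameter, 45 mm high; origin at the centre of its underside.
- driver: Bystander: screwdriver lying on the bench, 160 mm long.
- dish: Bystander: glass dish, 80 mm diameter, 18 mm high; origin at the centre of its underside.
- focus_knob: Bystander: black focus knob, 44 mm diameter, 28 mm high; origin at the centre of its underside.
Things that resemble listed ones, but are neither listed nor needed, are in the scene too. What is meant by the block is not pink, and is the larger of those in its own colour.

How it is judged:
On the way, in this order (a step that is already met when the one before it is completed fails the run):
1. the spindle stands upright in the bore of the blue block, flange on its top, let go (horizontal distance between spindle and block_bore below 0.004 m and z of spindle in the frame of block_bore between -0.0025 and 0.0025 m and angle between spindle's own z axis and vertical below 0.06 rad and contact force between the fingers and spindle below 0.1 N), for 0.2 s.
2. the ring, spread, is centred on the spindle within 5 mm, above the groove by at least 6 mm (horizontal distance between spindle and block_bore below 0.004 m and z of spindle in the frame of block_bore between -0.0025 and 0.0025 m and angle between spindle's own z axis and vertical below 0.06 rad and value of joint lever_l above 0.12 rad and contact force between the fingers and pliers above 2 N and horizontal distance between ring_axis and spindle_groove below 0.005 m and z of ring_axis in the frame of spindle_groove between 0.006 and 0.08 m), for 0.02 s.
At the end, for the whole second after the job is handed in: Spindle upright and home in the bore (2.5 mm). Fingers still hold the pliers: squeezed (over 0.12 rad), upright (0.12 rad), still, ring within 3.5 mm of mid-groove height and 4 mm of the spindle axis, pressing on the spindle under 2 N; pliers off the block, fingers off the spindle (all of step 1 and value of joint lever_l above 0.12 rad and contact force between the fingers and pliers above 2 N and horizontal distance between ring_axis and spindle_groove below 0.004 m and z of ring_axis in the frame of spindle_groove between -0.0035 and 0.0035 m and angle between pliers's own z axis and vertical below 0.12 rad and contact force between pliers and spindle below 2 N and contact force between pliers and block below 0.1 N and linear speed of pliers below 0.02 m/s); the arm keeps its last pose, push and grip.
It fails at once if the brass pin or another bystander is moved by more than 20 mm (distance of any of plain_pin, objective, eyepiece, grease_jar, driver, dish, focus_knob from where it was at the start of the episode above 0.02 m).
It also fails if it takes over 56 s, if anything falls off the work surface, if the arm or the gripper's body presses on something with over 40 N, if the wrist force passes 120 N, or if a joint passes its speed limit or range.

ROBOT

A 6-joint arm with a two-finger parallel gripper is mounted at the origin on the work surface. World frame = base frame: x ahead of the robot, y to its left, z up, the work surface at z = 0. Lengths are in m, angles in rad, forces in N, time in s.
With the tool pointing down it reaches from about 0.425 to 0.95 m from the base axis. Payload 3.5 kg.
Tool frame: the origin (TCP) lies between the finger pads; the fingertips stand 17 mm ahead of it and the grasp point (between the pads) lies 2 mm behind it; z points along the fingers, y is the direction in which the jaws open and shut (so a half turn about z gives the same grasp; the last joint's range is limited). The gripper opens to 85 mm and grips with 20 to 120 N. Pads are 22 mm wide; open, the fingers measure 114 mm over their backs; the gripper's body (76 mm by 85 mm) begins 54 mm behind the grasp point. The pads swing forward as they close: fully open they stand 13 mm farther back than shut.
Start: joints at [1.024, 0.286, 1.577, -0, 1.279, -0.15], TCP at [0.261, 0.623, 0.248] pointing down, gripper open.
Joint ranges: [-2.77, 2.77], [-0.9, 2.22], [0.21, 2.48], [-1.53, 4.67], [0.24, 2.81], [-2.84, 2.84]. Speed limits (rad/s): [2.79, 2.79, 3.14, 3.14, 3.14, 3.14].

INTERFACE

Orientations are given as a unit quaternion [x, y, z, w].
In Python, from plant import ctrl gives the robot as it stands.
- The arm moves only by the tool carry_out, never from a script. Its argument "commands" is a list of rows, each an object with "delta_pos": the shift along the tool's x, y, z in m, a list of three; "delta_rot": the turn, a rotation vector about the tool's x, y, z in rad, a list of three; "claw": the opening in per cent of the stroke, from 0 (shut) to 100 (fully open). A call has 1 to 8 rows; each row is the pose to reach, as a shift and turn from the pose measured when the call began, along the tool's axes at that moment; what a row does not reach only later rows make up. A row lasts 1/12 s, in which the tool goes at most 41.7 mm and 7.16 degrees, less where a joint would pass 70% of its speed; a pose out of reach is approached as far as the arm can. A call with a gripper value outside its range is refused whole. The fingers move at their own pace and stop on an object; "force" is the grip in N (left out, the last holds). Time passes only in rows, so rows that repeat a pose let the fingers close. It gives the time, the measured TCP pose, the force and the opening at its end, in the units of the state.
- ctrl.get_state(): the state, without advancing time (a new reading comes with each control period).
- ctrl.read_camera(name): name is "scene" or "top"; returns (picture, depth): 384x512x3 uint8, red, green, blue; 384x512 float32, m along the optical axis (not along the pixel's ray), 0 where there is no reading.
- ctrl.camera_info(name): a dict with "fx", "fy", "cx", "cy" (pixels), "rvec" (rotation vector, rad) and "tvec" (3), from world to camera coordinates, as OpenCV has them. Camera axes: x right, y down, z forward; pixel columns grow to the right and rows downward; lengths in m; the calibration is good to about 2 mm. A picture is of the moment at which its call begins. camera_info takes no time and is no camera call.
- ctrl.sign_off(): hands the job in, once; it reports no verdict.
The state is a dict: "time": time; "qpos": joint angles; "dq": joint speeds; "joint_efforts": joint torques, N m; "eef_pos": TCP position; "tcp_rot": TCP orientation; "contact_force": force on the tool from outside, world axes, zero at the start; "wrist_torque": the same for the moment, N m; "opening": opening from 0.0 (shut) to 1.0 (fully open).
Only numpy, scipy, OpenCV 4.12 (cv2) and the standard library are available. Lean on these libraries where they do the work, as an engineer would, in place of code of your own. Each camera call takes 0.05 s, during which the arm holds its last target.

## Working session

There is one attempt and no reset: what is moved stays moved. The work goes in short steps, Python scripts to look and compute and a tool call to move; the robot and the scene stay as the last step left them, time stands still between calls to the robot, and variables do not carry over. Pictures are saved under pics/ and viewed, and the job is handed in when it is done.

Besides the shell and the picture viewer there is one more tool, called after "Emit:" as name(argument=value, ...) on one line, values as JSON. carry_out: Moves the arm, as the interface text tells. Its arguments: {"type":"object","properties":{"commands":{"type":"array"},"force":{"type":"number"}},"required":["commands"]}

```bash
mkdir -p pics; ls; cat > h.py <<'E'
import numpy as np, cv2
from plant import ctrl
from scipy.spatial.transform import Rotation as R
def cam(n):
    i=ctrl.camera_info(n); K=np.array([[i['fx'],0,i['cx']],[0,i['fy'],i['cy']],[0,0,1.]])
    Rm=R.from_rotvec(np.array(i['rvec']).ravel()).as_matrix(); t=np.array(i['tvec']).ravel(); return K,Rm,t
def ray(n,u,v,z):
    K,Rm,t=cam(n); d=Rm.T@np.linalg.solve(K,[u,v,1.]); c=-Rm.T@t
    return c+d*(z-c[2])/d[2]
def cloud(n,dep):
    K,Rm,t=cam(n); v,u=np.mgrid[:dep.shape[0],:dep.shape[1]]
    p=np.stack([(u-K[0,2])/K[0,0]*dep,(v-K[1,2])/K[1,1]*dep,dep],-1)
    return (p-t)@Rm
def proj(n,P):
    K,Rm,t=cam(n); q=K@(Rm@np.array(P)+t); return q[:2]/q[2]
E
python3 - <<'E'
from h import *
for n in ['scene','top']:
    im,d=ctrl.read_camera(n); np.savez(f'{n}0.npz',im=im,d=d)
    cv2.imwrite(f'pics/{n}0.png',im[...,::-1])
    K,Rm,t=cam(n); print(n,K[0,0],(-Rm.T@t).round(3),Rm[2].round(3))
s=ctrl.get_state(); print({k:np.round(v,3) for k,v in s.items()})
E
```

```text
pics
scene 427.2325915798521 [ 1.183 -0.545  0.764] [-0.599  0.511 -0.616]
top 481.35373558577965 [ 0.473 -0.007  1.279] [ 0.078 -0.012 -0.997]
{'time': np.float64(0.1), 'qpos': array([ 1.024,  0.287,  1.578, -0.   ,  1.279, -0.15 ]), 'dq': array([-0.   , -0.003, -0.005, -0.   ,  0.   ,  0.001]), 'joint_efforts': array([ 1.000e-03, -4.073e+01, -2.937e+01, -0.000e+00,  3.000e-03,
        0.000e+00]), 'eef_pos': array([0.261, 0.622, 0.247]), 'tcp_rot': array([ 0.197,  0.98 , -0.001, -0.   ]), 'contact_force': array([-0.265,  0.298,  0.22 ]), 'wrist_torque': array([-0.034,  0.014, -0.011]), 'opening': np.float64(0.994)}
```

View pics/scene0.png

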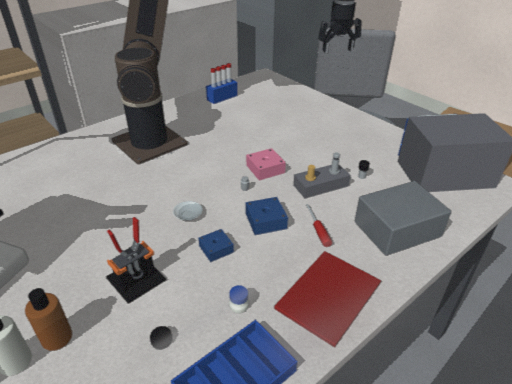

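View pics/top0.png

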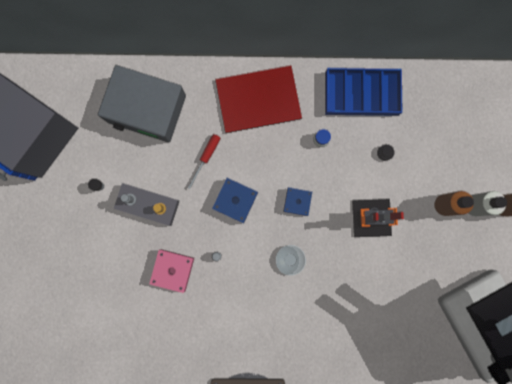

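```bash
python3 - <<'E'
from h import *
for P in [(0,0,0),(.5,0,0),(.5,.3,0),(.5,-.3,0),(.261,.622,.247)]: print(P,proj('top',P).round(),proj('scene',P).round())
for n in ['top']:
    z=np.load(n+'0.npz'); c=cloud(n,z['d'])
    for nm,(u,v) in dict(spindle=(128,200),pin=(159,209),rack=(143,205),block=(236,201),blk2=(298,202),stand=(360,232),plier=(380,217),jar=(323,137),dish=(288,260),driver=(207,155)).items(): print(nm,c[v,u].round(3))
    im=z['im'][...,::-1]
    a=cv2.resize(im[170:240,95:195],None,fx=8,fy=8,interpolation=cv2.INTER_CUBIC);cv2.imwrite('pics/rack0.png',a)
    a=cv2.resize(im[180:250,335:415],None,fx=8,fy=8,interpolation=cv2.INTER_CUBIC);cv2.imwrite('pics/pl0.png',a)
z=np.load('scene0.npz');im=z['im'][...,::-1]
cv2.imwrite('pics/spl0.png',cv2.resize(im[210:305,85:185],None,fx=6,fy=6,interpolation=cv2.INTER_CUBIC))
E
```

```text
(0, 0, 0) [247. 416.] [149. 141.]
(0.5, 0, 0) [249. 221.] [241. 216.]
(0.5, 0.3, 0) [135. 220.] [317. 174.]
(0.5, -0.3, 0) [362. 222.] [142. 269.]
(0.261, 0.622, 0.247) [-51. 330.] [338.  50.]
spindle [0.548 0.299 0.087]
pin [0.526 0.223 0.082]
rack [0.538 0.272 0.042]
block [0.553 0.034 0.009]
blk2 [ 0.552 -0.13   0.005]
stand [ 0.474 -0.294  0.009]
plier [ 0.511 -0.324  0.095]
jar [ 0.719 -0.19   0.048]
dish [ 0.399 -0.104  0.004]
driver [0.672 0.111 0.026]
```

View pics/rack0.png

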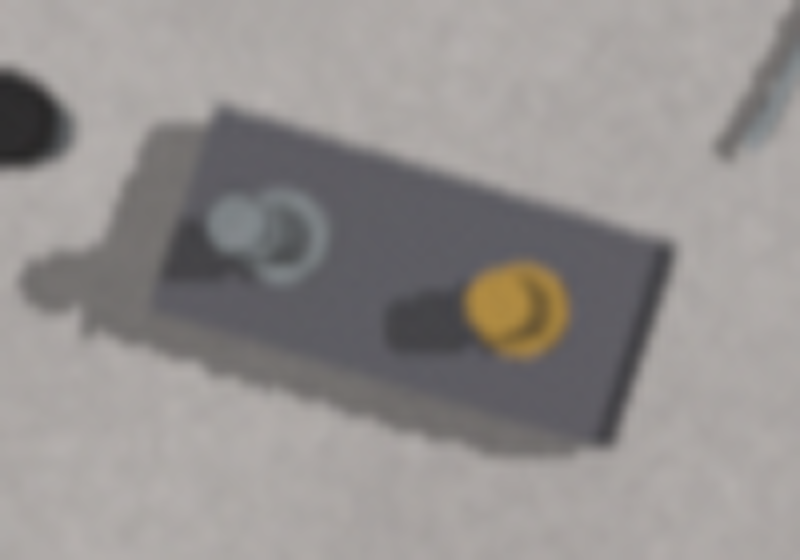

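View pics/pl0.png

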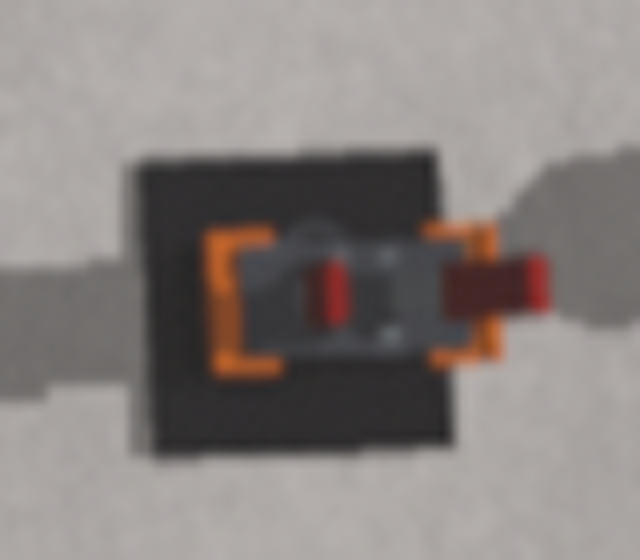

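View pics/spl0.png

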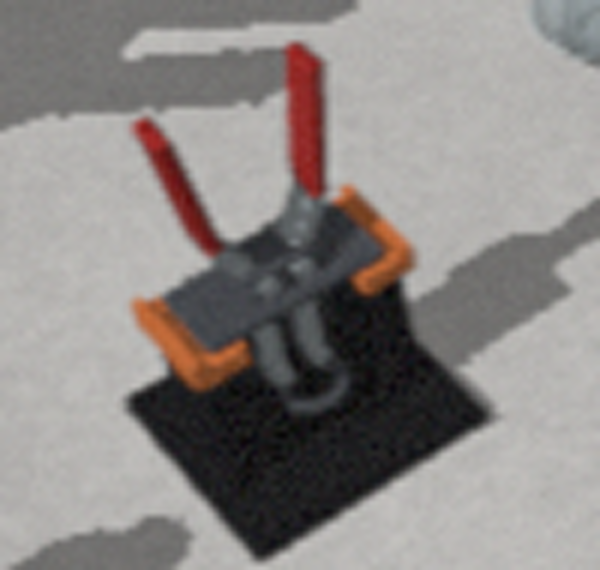

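```bash
python3 - <<'E'
from h import *
z=np.load('top0.npz');im=z['im']; 
hsv=cv2.cvtColor(im,cv2.COLOR_RGB2HSV)
def rect(m,name,h):
    cs,_=cv2.findContours(m.astype(np.uint8),cv2.RETR_EXTERNAL,cv2.CHAIN_APPROX_NONE)
    for c in cs:
        if cv2.contourArea(c)<15: continue
        P=np.array([ray('top',*p,h)[:2] for p in c[:,0].astype(float)]).astype(np.float32)
        r=cv2.minAreaRect(P*1000); print(name,len(c),np.round(r[0],1),np.round(r[1],1),round(r[2],1),'px',c[:,0].mean(0).round(1))
b=(hsv[...,0]>100)&(hsv[...,0]<125)&(hsv[...,1]>120)&(hsv[...,2]>40)
rect(b,'blue',.04)
print(hsv[192,250],hsv[201,236],hsv[205,143],hsv[197,124],hsv[210,160], hsv[225,360], hsv[217,378])
g=im.astype(int)
for (u,v) in [(236,201)]:
    print(g[196:206,231:243].sum(-1))
y=(hsv[...,0]>15)&(hsv[...,0]<30)&(hsv[...,1]>120)&(hsv[...,2]>80); rect(y,'brass',.045)
o=(hsv[...,0]>5)&(hsv[...,0]<16)&(hsv[...,1]>150)&(hsv[...,2]>120); rect(o,'rails',.075)
r=((hsv[...,0]<5)|(hsv[...,0]>170))&(hsv[...,1]>120)&(hsv[...,2]>50); rect(r,'red',.17)
k=(im.max(-1)<60); rect(k,'blk',.0)
E
```

```text
blue 94 [ 551.3 -125. ] [59.8 58.4] 80.6 px [296.5 201.8]
blue 131 [553.6  36.8] [85.6 84.3] 65.6 px [235.5 198.9]
blue 76 [616.9 599.6] [99.  18.3] 68.6 px [ 16.6 172.7]
blue 37 [ 721.9 -190.3] [34.5 34. ] 0.0 px [322.7 136.4]
blue 232 [ 844.9 -298.8] [198.4 120.7] 90.0 px [363.4  90.8]
[110 140 111] [110 108  80] [124  18 100] [101  15 135] [ 20 148 138] [ 3 51 50] [  0 137 104]
[[232 222 211 198 190 197 209 224 231 235 231 231]
 [225 204 182 173 173 174 187 208 227 239 235 232]
 [218 184 171 172 174 173 175 191 217 235 233 233]
 [215 181 178 177 180 180 180 182 205 229 232 230]
 [212 181 175 178 181 182 180 178 202 227 233 234]
 [214 188 176 178 179 183 181 187 210 229 231 235]
 [224 199 184 181 181 181 183 200 221 232 228 234]
 [230 218 204 193 190 193 203 216 227 231 234 234]
 [230 232 226 214 212 213 221 230 231 230 234 234]
 [237 234 228 228 227 230 239 232 231 234 231 234]]
brass 30 [530.5 228.6] [27.3 26.9] 46.1 px [159.4 208.1]
rails 53 [ 510.5 -291.2] [43.3 18.5] 3.1 px [363.8 217.6]
red 17 [ 510.1 -295.9] [ 7.  16.2] 89.5 px [376.4 216.2]
red 61 [665.1  91.3] [18.8 68.1] 
[... 848 characters left out ...]
27.7 px [396.   20.7]
blk 23 [1082.1 -625.7] [13.7 21.6] 27.6 px [477.   12.4]
blk 84 [1080.2 -416.2] [34.2 49.7] 0.9 px [402.4  11.6]
blk 136 [1098.4 -661.4] [ 40.1 117.9] 0.9 px [490.2   5.4]
blk 33 [1105.6 -394.6] [17.2 27.8] 0.9 px [393.2   2.1]
blk 66 [1106.1 -333.5] [14.3 66.5] 0.9 px [372.3   1.4]Traceback (most recent call last):
  File "<stdin>", line 19, in <module>
  File "<stdin>", line 8, in rect
  File "h.py", line 8, in ray
    K,Rm,t=cam(n); d=Rm.T@np.linalg.solve(K,[u,v,1.]); c=-Rm.T@t
           ~~~^^^
  File "h.py", line 5, in cam
    i=ctrl.camera_info(n); K=np.array([[i['fx'],0,i['cx']],[0,i['fy'],i['cy']],[0,0,1.]])
ValueError: time passes only in moves, steps and waits
```

```bash
python3 - <<'E'
from h import *
z=np.load('top0.npz');c=cloud('top',z['d'])
print('stand/pliers z'); print((c[208:226:2,358:408:3,2]*1000).astype(int))
print('spindle z'); print((c[190:208,118:142,2]*1000).astype(int))
print('block'); print((c[192:210,228:244,2]*1000).astype(int))
E
```

```text
stand/pliers z
[[  11   11    7    9    7   34   32    8    8   10   71   73   72   -1
     4    6    3]
 [  27   81   78   78   82   79   80   75   82   82   77   86   76   -1
     0   -2    2]
 [  24   76   76   80   82   83  167   90   93   97   82  118  136  156
   168    4    0]
 [  25   82   76   83   84  126  174   93   93   94  106  122  137  151
   169    2 1279]
 [  25   79   77   80   79  126  166   91   94   97  107  119  134  150
   166  169    6]
 [  21   83   81   84   82  123  164   97   91  100  104  117  132  153
   166  165    1]
 [  20   77   73   86   81   76   90   89   94   92   82   79   77   78
    -2    5 1279]
 [  16   74   76   82   80   81   77   81   81   83   81   80   76   81
    -1    0    2]
 [  14   74   76   83    8    9    5    8    4   32   73   77   75   82
     1    1    0]]
spindle z
[[   0   41   40   35   47   39   38   38   42   42   40   43   42   41
    38   42   42   40   39   36   46   45   40   38]
 [   0   45   39   40   41   40   40   45   45   38   40   40   43   36
    43   38   42   43   39   39   41   40   41   40]
 [   2   35   
[... 2211 characters left out ...]
41 41 33 40 44 44 39 37 43 35 35 44]
 [39 40 38 43 38 20  8  6 11 32 39 34 37 40 41 35]
 [41 41 42 41 22 12  5  2  9  8 43 39 39 43 40 41]
 [41 45 42 38  1  2  5  5  8 10  9 40 39 40 42 39]
 [43 43 43 40  3  6  6  5  9  7  2 41 40 40 39 40]
 [38 40 42 40  7  4  3  4  9  6 38 40 40 41 42 38]
 [41 41 44 38 36  8  4  5  7  6 37 41 37 38 41 37]
 [41 42 41 40 41 38  8  3 40 39 38 43 40 39 41 37]
 [40 43 42 41 41 40 40 37 42 40 36 46 38 40 38 40]
 [38 39 38 42 42 37 40 37 33 35 45 39 39 40 43 39]
 [42 43 35 38 40 42 41 42 42 36 37 39 38 40 43 43]
 [41 40 41 36 41 43 39 39 38 42 40 39 39 39 38 39]
 [38 37 40 41 42 40 37 40 45 43 41 40 40 42 39 41]
 [41 38 39 40 44 40 38 43 39 38 38 40 41 40 41 43]]
```

```bash
cat > h2.py <<'E'
import re
s=open('h.py').read()
s=s.replace("def cam(n):\n","_c={}\ndef cam(n):\n    if n not in _c: _c[n]=_cam(n)\n    return _c[n]\ndef _cam(n):\n")
s+='''
def plan(T,yaw_deg,tilt=None):
    """delta in tool axes from now to TCP at T, tool down, jaw-axis yaw"""
    s=ctrl.get_state(); R0=R.from_quat(s['tcp_rot']); f=np.deg2rad(yaw_deg)
    y=np.array([np.cos(f),np.sin(f),0]); z=np.array([0,0,-1.]); Rt=R.from_matrix(np.stack([np.cross(y,z),y,z],1))
    print('dpos',R0.inv().apply(np.array(T)-s['eef_pos']).round(4),'drot',(R0.inv()*Rt).as_rotvec().round(4),'now',s['eef_pos'].round(4),'q',s['qpos'].round(2),'op',round(float(s['opening']),3),'F',s['contact_force'].round(1),'t',s['time'])
    yy=R0.as_matrix()[:,1]; print('yaw',np.degrees(np.arctan2(yy[1],yy[0])).round(2),'z',R0.as_matrix()[:,2].round(4))
'''
open('h.py','w').write(s)
E
python3 h2.py; python3 - <<'E'
from h import *
z=np.load('top0.npz');im=z['im'];c=cloud('top',z['d']);hsv=cv2.cvtColor(im,cv2.COLOR_RGB2HSV)
g=im.astype(int).sum(-1)
def cen(m,h):
    v,u=np.nonzero(m); return len(u),u.mean().round(2),v.mean().round(2),ray('top',u.mean(),v.mean(),h).round(4)
# bore
m=np.zeros(g.shape,bool); m[193:208,228:244]=g[193:208,228:244]<208; print('bore',cen(m,.04))
m=np.zeros(g.shape,bool); m[192:204,118:130]=c[192:204,118:130,2]>.095; print('spindle top',cen(m,.102))
# flange: light ring
m=np.zeros(g.shape,bool); m[188:212,118:145]=g[188:212,118:145]>330; v,u=np.nonzero(m); print(u.min(),u.max(),v.min(),v.max())
print(g[192:208,116:140])
# rack
m=(c[...,2]>.033)&(c[...,2]<.048); m[:,:105]=0;m[:,185:]=0;m[:170]=0;m[235:]=0
P=c[m][:,:2].astype(np.float32)*1000; 
cs=max(cv2.findContours(m.astype(np.uint8),0,1)[0],key=cv2.contourArea)
print('rack',cv2.minAreaRect(np.array([ray('top',*p,.04)[:2]*1000 for p in cs[:,0]],np.float32)))
# block by depth
m=(c[...,2]>.033)&(c[...,2]<.048); m[:,:205]=0;m[:,262]=0;m[:,262:]=0;m[:175]=0;m[228:]=0
cs=max(cv2.findContours(m.astype(np.uint8),0,1)[0],key=cv2.contourArea)
print('block',cv2.minAreaRect(np.array([ray('top',*p,.04)[:2]*1000 for p in cs[:,0]],np.float32)))
# plate/rails
m=(c[...,2]>.068)&(c[...,2]<.095); m[:,:355]=0;m[:,402:]=0;m[:205]=0;m[228:]=0
cs=max(cv2.findContours(m.astype(np.uint8),0,1)[0],key=cv2.contourArea)
print('plate+rails',cv2.minAreaRect(np.array([ray('top',*p,.078)[:2]*1000 for p in cs[:,0]],np.float32)))
# black base
m=(im.max(-1)<60); m[:,:345]=0;m[:,400:]=0;m[:190]=0;m[245:]=0
cs=max(cv2.findContours(m.astype(np.uint8),0,1)[0],key=cv2.contourArea)
print('base',cv2.minAreaRect(np.array([ray('top',*p,.008)[:2]*1000 for p in cs[:,0]],np.float32)))
E
```

```text
bore (51, np.float64(235.1), np.float64(199.69), array([0.5541, 0.0357, 0.04  ]))
spindle top (58, np.float64(124.16), np.float64(197.29), array([0.5532, 0.3046, 0.102 ]))
118 144 188 211
[[335 335 325 296 284 284 281 280 279 280 283 282 289 290 292 289 283 283
  283 284 284 284 283 283]
 [340 335 313 289 282 283 282 281 283 284 286 299 315 328 328 321 303 294
  284 280 282 284 285 283]
 [344 335 305 286 281 286 304 329 337 329 315 331 358 366 368 368 362 332
  298 286 283 284 287 285]
 [340 327 299 283 284 305 349 376 380 373 359 353 353 349 345 366 385 374
  335 300 284 283 283 285]
 [337 309 282 273 281 340 382 390 390 394 393 370 335 322 304 316 347 380
  368 328 292 283 283 285]
 [326 274 245 243 276 358 389 390 394 400 402 383 335 324 293 280 304 352
  379 350 302 284 283 284]
 [306 243 211 211 255 355 388 394 398 405 402 378 329 327 295 278 282 322
  376 365 307 284 283 286]
 [280 223 205 201 233 323 379 399 405 405 390 355 317 324 292 276 272 306
  376 368 306 283 283 287]
 [255 214 207 205 213 272 348 382 389 385 367 336 319 307 275 260 267 313
  374 357 297 282 284 284]
 [2
[... 433 characters left out ...]
4 275 263 265 284 316 336 337 326 303 284
  280 286 284 284 284 281]
 [280 283 281 280 282 281 280 284 285 283 279 282 286 290 293 290 285 283
  283 284 286 286 284 285]
 [284 285 285 287 286 285 284 286 283 283 285 284 283 283 285 284 284 281
  283 284 281 286 286 285]]
rack ((541.8433227539062, 266.1986083984375), (151.11126708984375, 70.02644348144531), 73.51509094238281)
block ((554.687255859375, 36.87123107910156), (90.08036804199219, 89.98148345947266), 65.59583282470703)
plate+rails ((513.1972045898438, -324.5562438964844), (42.71194076538086, 92.34246826171875), 3.8368451595306396)
base ((512.383544921875, -324.3326721191406), (93.05622863769531, 95.7979736328125), 2.678426742553711)
```

```bash
python3 - <<'E'
from h import *
plan([.5532,.3046,.2],-16.5)
E
```

```text
dpos [-0.3926 -0.1796  0.0473] drot [-2.000e-03  1.300e-03  1.462e+00] now [0.2605 0.6221 0.2471] q [ 1.02  0.29  1.58 -0.    1.28 -0.15] op 0.994 F [-0.3  0.3  0.2] t 0.1
yaw 67.27 z [-0.0011 -0.0018 -1.    ]
```

Emit:
carry_out(commands=[{"delta_pos": [-0.3926,-0.1796,0.0],"delta_rot": [-0.002,0.0013,1.462],"claw": 70},{"delta_pos": [-0.3926,-0.1796,0.0],"delta_rot": [-0.002,0.0013,1.462],"claw": 70},{"delta_pos": [-0.3926,-0.1796,0.0],"delta_rot": [-0.002,0.0013,1.462],"claw": 70},{"delta_pos": [-0.3926,-0.1796,0.0],"delta_rot": [-0.002,0.0013,1.462],"claw": 70},{"delta_pos": [-0.3926,-0.1796,0.0],"delta_rot": [-0.002,0.0013,1.462],"claw": 70},{"delta_pos": [-0.3926,-0.1796,0.0],"delta_rot": [-0.002,0.0013,1.462],"claw": 70},{"delta_pos": [-0.3926,-0.1796,0.0],"delta_rot": [-0.002,0.0013,1.462],"claw": 70},{"delta_pos": [-0.3926,-0.1796,0.0],"delta_rot": [-0.002,0.0013,1.462],"claw": 70}])

```text
time: 0.77
eef_pos: [0.4872, 0.3754, 0.2471]
tcp_rot: [0.645, 0.764, -0.0, -0.0]
contact_force: [-0.4, 0.7, -0.5]
opening: 0.703
```

```bash
python3 - <<'E'
from h import *
plan([.5532,.3046,.2],-16.5)
E
```

```text
dpos [-0.0808  0.0532  0.047 ] drot [-7.000e-04  4.000e-04  4.559e-01] now [0.4872 0.3754 0.2471] q [0.49 0.16 1.73 0.   1.25 0.32] op 0.703 F [-0.4  0.7 -0.5] t 0.7667
yaw 9.62 z [-7.e-04 -3.e-04 -1.e+00]
```

Emit:
carry_out(commands=[{"delta_pos": [-0.0808,0.0532,0.02],"delta_rot": [0,0,0.456],"claw": 70},{"delta_pos": [-0.0808,0.0532,0.02],"delta_rot": [0,0,0.456],"claw": 70},{"delta_pos": [-0.0808,0.0532,0.047],"delta_rot": [0,0,0.456],"claw": 70},{"delta_pos": [-0.0808,0.0532,0.047],"delta_rot": [0,0,0.456],"claw": 70},{"delta_pos": [-0.0808,0.0532,0.047],"delta_rot": [0,0,0.456],"claw": 70},{"delta_pos": [-0.0808,0.0532,0.047],"delta_rot": [0,0,0.456],"claw": 70}])

```text
time: 1.27
eef_pos: [0.5531, 0.3044, 0.1995]
tcp_rot: [0.801, 0.599, -0.001, -0.0]
contact_force: [-0.0, -0.3, -0.1]
opening: 0.701
```

```bash
python3 - <<'E'
from h import *
plan([.5532,.3046,.07],-16.5)
im,d=ctrl.read_camera('scene'); cv2.imwrite('pics/s1.png',cv2.resize(im[80:220,250:420,::-1],None,fx=4,fy=4,interpolation=2))
E
```

```text
dpos [0.0004 0.0003 0.1295] drot [-0.0016  0.001   0.0017] now [0.5531 0.3044 0.1995] q [0.34 0.23 1.73 0.   1.18 0.63] op 0.701 F [-0.  -0.3 -0.1] t 1.2667
yaw -16.4 z [-1.8e-03 -5.0e-04 -1.0e+00]
```

View pics/s1.png

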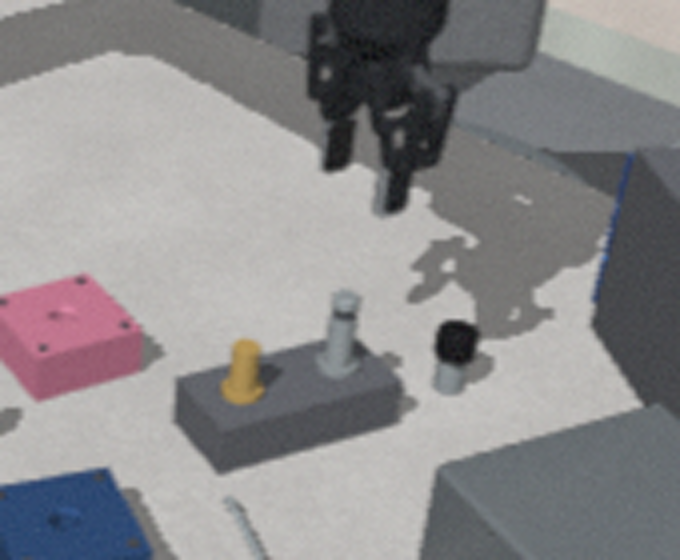

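Emit:
carry_out(commands=[{"delta_pos": [0.0,0.0,0.04],"delta_rot": [-0.0016,0.001,0],"claw": 70},{"delta_pos": [0.0,0.0,0.08],"delta_rot": [-0.0016,0.001,0],"claw": 70},{"delta_pos": [0.0,0.0,0.11],"delta_rot": [-0.0016,0.001,0],"claw": 70},{"delta_pos": [0.0,0.0,0.128],"delta_rot": [-0.0016,0.001,0],"claw": 70},{"delta_pos": [0.0,0.0,0.1295],"delta_rot": [-0.0016,0.001,0],"claw": 70},{"delta_pos": [0.0,0.0,0.1295],"delta_rot": [-0.0016,0.001,0],"claw": 70}])

```text
time: 1.82
eef_pos: [0.5525, 0.3058, 0.0708]
tcp_rot: [0.8, 0.6, 0.0, 0.0]
contact_force: [0.7, 0.2, 0.5]
opening: 0.701
```

Emit:
carry_out(commands=[{"delta_pos": [0,0,0],"delta_rot": [0,0,0],"claw": 0},{"delta_pos": [0,0,0],"delta_rot": [0,0,0],"claw": 0},{"delta_pos": [0,0,0],"delta_rot": [0,0,0],"claw": 0},{"delta_pos": [0,0,0],"delta_rot": [0,0,0],"claw": 0},{"delta_pos": [0,0,0],"delta_rot": [0,0,0],"claw": 0},{"delta_pos": [0,0,0],"delta_rot": [0,0,0],"claw": 0},{"delta_pos": [0,0,0],"delta_rot": [0,0,0],"claw": 0},{"delta_pos": [0,0,0],"delta_rot": [0,0,0],"claw": 0}], force=40)

```text
time: 2.48
eef_pos: [0.554, 0.3066, 0.0734]
tcp_rot: [0.8, 0.6, 0.002, 0.0]
contact_force: [-2.1, 0.6, 6.6]
opening: 0.22
```

```bash
python3 - <<'E'
from h import *
plan([.5532,.3046,.17],-16.5)
im,d=ctrl.read_camera('scene'); cv2.imwrite('pics/s2.png',cv2.resize(im[80:220,250:420,::-1],None,fx=4,fy=4,interpolation=2))
E
```

```text
dpos [-0.0018  0.0002 -0.0966] drot [ 0.0036 -0.0032  0.0051] now [0.554  0.3066 0.0734] q [0.35 0.39 1.8  0.   0.96 0.63] op 0.22 F [-2.1  0.6  6.6] t 2.4833
yaw -16.21 z [ 0.0043  0.002  -1.    ]
```

View pics/s2.png

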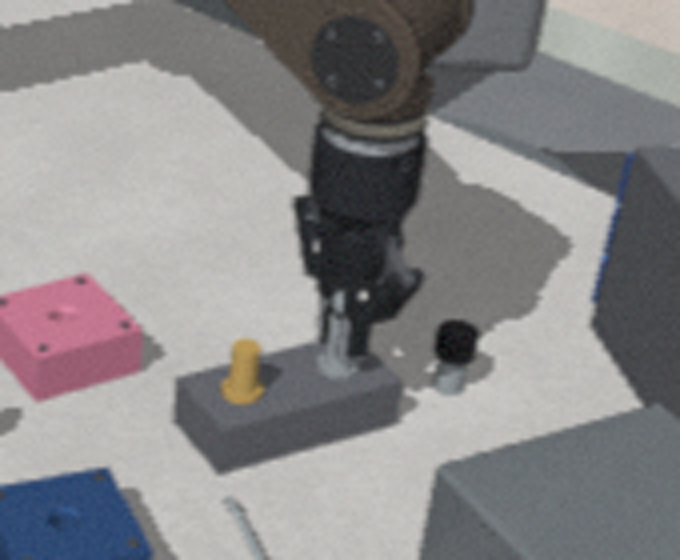

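Emit:
carry_out(commands=[{"delta_pos": [0,0,-0.01],"delta_rot": [0,0,0],"claw": 0},{"delta_pos": [0,0,-0.03],"delta_rot": [0,0,0],"claw": 0},{"delta_pos": [0,0,-0.06],"delta_rot": [0.0036,-0.0032,0],"claw": 0},{"delta_pos": [0,0,-0.09],"delta_rot": [0.0036,-0.0032,0],"claw": 0},{"delta_pos": [0,0,-0.1],"delta_rot": [0.0036,-0.0032,0],"claw": 0},{"delta_pos": [0,0,-0.1],"delta_rot": [0.0036,-0.0032,0],"claw": 0}])

```text
time: 3.03
eef_pos: [0.5555, 0.307, 0.1778]
tcp_rot: [0.8, 0.6, 0.004, 0.001]
contact_force: [-0.0, 0.5, -1.6]
opening: 0.22
```

```bash
python3 - <<'E'
from h import *
plan([.5545,.0365,.16],-45)
im,d=ctrl.read_camera('scene'); cv2.imwrite('pics/s3.png',cv2.resize(im[40:200,250:420,::-1],None,fx=4,fy=4,interpolation=2))
E
```

```text
dpos [-0.2601  0.0744  0.0171] drot [ 0.0052 -0.006   0.5025] now [0.5555 0.307  0.1778] q [ 0.35  0.26  1.74 -0.    1.13  0.63] op 0.22 F [-0.   0.5 -1.6] t 3.0333
yaw -16.21 z [ 0.0074  0.0025 -1.    ]
```

View pics/s3.png

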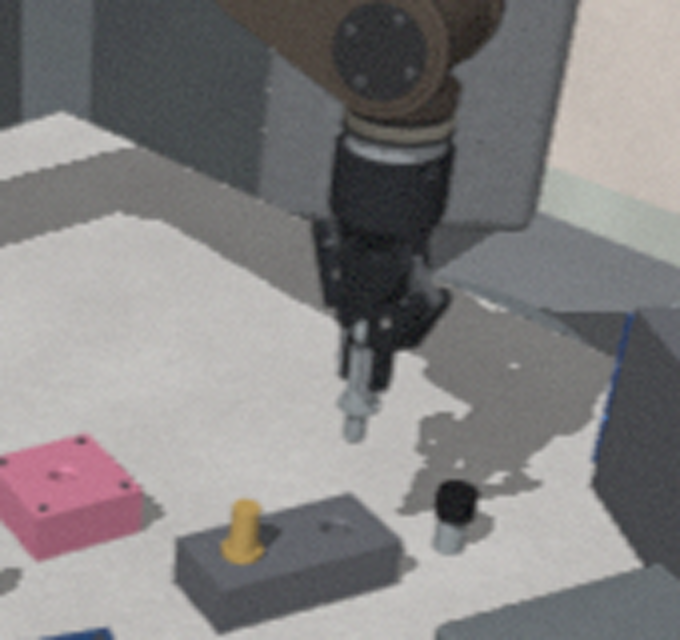

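```bash
python3 - <<'E'
from h import *
plan([.5545,.0365,.175],-16.2)
E
```

```text
dpos [-0.2592  0.0757 -0.0005] drot [ 0.0025 -0.0017 -0.0002] now [0.5541 0.3065 0.1748] q [ 0.35  0.26  1.75 -0.    1.13  0.63] op 0.217 F [ 0.7 -0.5 -2.6] t 3.0833
yaw -16.21 z [ 2.9e-03  9.0e-04 -1.0e+00]
```

Emit:
carry_out(commands=[{"delta_pos": [-0.04,0.0115,0],"delta_rot": [0.0025,-0.0017,0],"claw": 0},{"delta_pos": [-0.08,0.023,0],"delta_rot": [0.0025,-0.0017,0],"claw": 0},{"delta_pos": [-0.12,0.035,0],"delta_rot": [0.0025,-0.0017,0],"claw": 0},{"delta_pos": [-0.16,0.047,0],"delta_rot": [0.0025,-0.0017,0],"claw": 0},{"delta_pos": [-0.2,0.0585,0],"delta_rot": [0.0025,-0.0017,0],"claw": 0},{"delta_pos": [-0.235,0.0685,0],"delta_rot": [0.0025,-0.0017,0],"claw": 0},{"delta_pos": [-0.2592,0.0757,0.03],"delta_rot": [0.0025,-0.0017,0],"claw": 0},{"delta_pos": [-0.2592,0.0757,0.048],"delta_rot": [0.0025,-0.0017,0],"claw": 0}])

```text
time: 3.75
eef_pos: [0.553, 0.0321, 0.1231]
tcp_rot: [0.801, 0.598, -0.002, -0.001]
contact_force: [-1.4, 0.2, -2.8]
opening: 0.22
```

Emit:
carry_out(commands=[{"delta_pos": [0,0,0.005],"delta_rot": [0,0,0],"claw": 0},{"delta_pos": [0,0,0.005],"delta_rot": [0,0,0],"claw": 0},{"delta_pos": [0,0,0.005],"delta_rot": [0,0,0],"claw": 0}])

```text
time: 4.0
eef_pos: [0.5518, 0.0325, 0.1165]
tcp_rot: [0.801, 0.599, -0.003, -0.002]
contact_force: [0.4, 0.2, -1.9]
opening: 0.221
```

```bash
python3 - <<'E'
from h import *
plan([.5545,.0365,.12],-16.2)
for n in ['scene','top']:
    im,d=ctrl.read_camera(n); np.savez(n+'4.npz',im=im,d=d)
    s=(slice(110,240),slice(200,330)) if n=='scene' else (slice(150,250),slice(190,290))
    cv2.imwrite(f'pics/{n}4.png',cv2.resize(im[s][...,::-1],None,fx=4.5,fy=4.5,interpolation=2))
E
```

```text
dpos [ 0.0046  0.0014 -0.0036] drot [-0.0066  0.0028 -0.0047] now [0.5518 0.0325 0.1165] q [-0.12  0.17  1.97 -0.    1.    0.16] op 0.221 F [ 0.4  0.2 -1.9] t 4.0
yaw -16.47 z [-7.2e-03 -8.0e-04 -1.0e+00]
```

View pics/scene4.png

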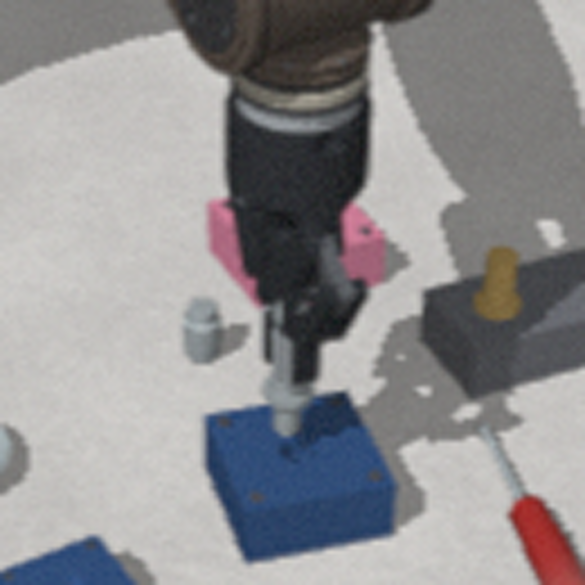

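View pics/top4.png

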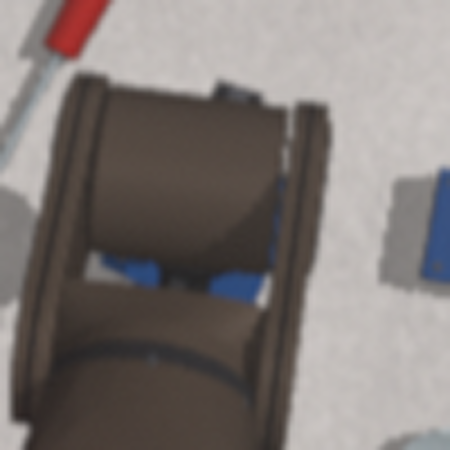

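```bash
python3 - <<'E'
from h import *
z=np.load('scene0.npz');im=z['im'];g=im.astype(int).sum(-1)
p=proj('scene',[.5545,.0365,.04]);print(p, proj('scene',[.5518,.0325,.0831]),proj('scene',[.5518,.0325,.062]))
print(g[204:218,256:274])
c=cloud('scene',z['d']);print((c[204:218,256:274,2]*1000).astype(int))
z=np.load('scene4.npz');g=z['im'].astype(int).sum(-1)
print('spindle4');print(g[178:212,254:280])
# block corners in scene0
hsv=cv2.cvtColor(im,cv2.COLOR_RGB2HSV)
m=(abs(c[...,2]-.04)<.006)&(hsv[...,0]>100)&(hsv[...,0]<125)&(hsv[...,1]>110); m[:,:245]=0;m[:,290:]=0;m[:190]=0;m[235:]=0
cs=max(cv2.findContours(m.astype(np.uint8),0,1)[0],key=cv2.contourArea)
print('block',cv2.minAreaRect(np.array([ray('scene',*p,.04)[:2]*1000 for p in cs[:,0]],np.float32)))
E
```

```text
[265.17182582 208.73043451] [263.71601646 195.97825872] [263.53219587 202.35717805]
[[207 234 227 225 227 219 230 233 227 238 224 217 233 219 226 240 219 230]
 [222 230 225 231 234 217 225 218 228 238 236 241 219 213 218 225 213 223]
 [222 223 227 228 219 233 218 220 230 228 230 233 236 225 239 230 225 226]
 [225 228 211 229 228 220 230 225 240 261 262 267 255 227 234 220 218 220]
 [232 220 225 217 214 214 201 201 209 226 228 256 261 254 234 228 227 223]
 [220 226 216 221 224 204 181 166 157 191 214 224 212 226 230 229 238 212]
 [230 223 235 228 226 209 174 140 169 196 214 219 201 213 228 217 226 220]
 [227 229 234 236 224 231 199 172 175 189 206 206 219 207 221 224 203 224]
 [227 217 229 220 228 231 227 215 200 184 208 227 222 220 227 224 232 237]
 [223 218 234 231 224 220 223 217 216 213 216 207 218 224 223 224 218 228]
 [225 229 224 224 237 224 236 224 228 224 232 222 224 226 224 225 236 233]
 [228 235 230 221 233 240 227 236 223 226 228 217 225 226 225 232 223 212]
 [222 232 231 233 219 220 229 215 222 230 225 220 233 221 228 226 226 232]
 [233 230 220 224 222 227 229 227 223 213
[... 3955 characters left out ...]
3 171 155 174
  167 168 168 212 246 252 246 256]
 [256 245 242 241 246 244 246 248 260 269 259 202 190 188 147 181 174 234
  252 247 240 241 255 237 246 240]
 [250 248 257 252 237 251 242 240 220 210 217 217 174 184 178 191 223 246
  245 241 252 240 244 234 237 256]
 [241 244 244 243 262 253 242 241 195 174 186 210 214 199 218 232 252 243
  261 248 248 244 241 262 244 243]
 [258 239 244 238 241 242 252 236 184 160 180 219 223 226 239 218 226 253
  252 238 237 246 249 244 253 251]
 [260 241 240 249 241 248 239 244 215 190 194 231 234 248 242 222 242 239
  235 236 252 244 256 235 253 240]]
block ((562.1201782226562, 32.69824981689453), (89.19921112060547, 95.41390991210938), 66.10052490234375)
```

Emit:
carry_out(commands=[{"delta_pos": [0.0046,0.0014,-0.003],"delta_rot": [-0.0066,0.0028,0],"claw": 0},{"delta_pos": [0.0046,0.0014,-0.003],"delta_rot": [-0.0066,0.0028,0],"claw": 0},{"delta_pos": [0.0046,0.0014,-0.003],"delta_rot": [-0.0066,0.0028,0],"claw": 0},{"delta_pos": [0.0046,0.0014,-0.003],"delta_rot": [-0.0066,0.0028,0],"claw": 0}])

```text
time: 4.43
eef_pos: [0.5566, 0.0373, 0.1226]
tcp_rot: [0.801, 0.599, 0.002, 0.002]
contact_force: [0.4, 0.0, -2.7]
opening: 0.217
```

```bash
python3 - <<'E'
from h import *
plan([.5545,.0363,.1],-16.2)
E
```

```text
dpos [-0.0016 -0.0019  0.0226] drot [ 0.0062 -0.001  -0.0028] now [0.5566 0.0373 0.1226] q [-0.11  0.17  1.97 -0.    1.    0.17] op 0.217 F [ 0.4  0.  -2.7] t 4.4333
yaw -16.36 z [ 6.2e-03 -8.0e-04 -1.0e+00]
```

```bash
python3 - <<'E'
from h import *
for i in range(5):
    s=ctrl.get_state(); print(s['time'],s['eef_pos'].round(4),s['qpos'].round(4),s['dq'].round(3),s['tcp_rot'].round(4)); ctrl.read_camera('scene')
plan([.5545,.0363,.1],-16.2)
E
```

```text
4.4333 [0.5566 0.0373 0.1226] [-1.1490e-01  1.6680e-01  1.9654e+00 -1.0000e-04  1.0031e+00  1.7070e-01] [-0.007  0.004  0.009 -0.002  0.    -0.001] [0.8005 0.5993 0.0022 0.0022]
4.4833 [0.5565 0.0372 0.1223] [-1.1520e-01  1.6710e-01  1.9657e+00 -2.0000e-04  1.0031e+00  1.7070e-01] [-0.005  0.006  0.004  0.001 -0.001 -0.   ] [0.8006 0.5992 0.002  0.002 ]
4.5333 [0.5563 0.037  0.1221] [-1.1550e-01  1.6730e-01  1.9659e+00 -1.0000e-04  1.0030e+00  1.7070e-01] [-0.004  0.005  0.004  0.001 -0.002 -0.001] [0.8007 0.5991 0.0019 0.0018]
4.5833 [0.5562 0.037  0.1219] [-1.1560e-01  1.6750e-01  1.9661e+00 -1.0000e-04  1.0030e+00  1.7070e-01] [-0.003  0.003  0.003  0.     0.    -0.001] [0.8007 0.599  0.0018 0.0017]
4.6333 [0.5562 0.0369 0.1218] [-1.1580e-01  1.6760e-01  1.9662e+00 -1.0000e-04  1.0030e+00  1.7070e-01] [-0.003  0.002  0.    -0.002  0.001  0.001] [0.8008 0.5989 0.0017 0.0017]
dpos [-0.001  -0.0015  0.0218] drot [ 0.0046 -0.0007 -0.0038] now [0.5561 0.0368 0.1218] q [-0.12  0.17  1.97 -0.    1.    0.17] op 0.218 F [-0.7  0.1 -2.4] t 4.6833
yaw -16.42 z [ 4.7e-03 -6.0e-04 -1.0e+00]
```

Emit:
carry_out(commands=[{"delta_pos": [-0.001,-0.0015,0.008],"delta_rot": [0.0046,-0.0007,0],"claw": 0},{"delta_pos": [-0.001,-0.0015,0.012],"delta_rot": [0.0046,-0.0007,0],"claw": 0},{"delta_pos": [-0.001,-0.0015,0.017],"delta_rot": [0.0046,-0.0007,0],"claw": 0},{"delta_pos": [-0.001,-0.0015,0.018],"delta_rot": [0.0046,-0.0007,0],"claw": 0},{"delta_pos": [-0.001,-0.0015,0.018],"delta_rot": [0.0046,-0.0007,0],"claw": 0},{"delta_pos": [-0.001,-0.0015,0.018],"delta_rot": [0.0046,-0.0007,0],"claw": 0},{"delta_pos": [-0.001,-0.0015,0.018],"delta_rot": [0.0046,-0.0007,0],"claw": 0}])

```text
time: 5.27
eef_pos: [0.5547, 0.0363, 0.1039]
tcp_rot: [0.801, 0.599, 0.0, 0.0]
contact_force: [-0.0, -0.1, -2.6]
opening: 0.22
```

```bash
python3 - <<'E'
from h import *
for i in range(4): im,d=ctrl.read_camera('scene')
plan([.5545,.0363,.08],-16.2)
cv2.imwrite('pics/s5.png',cv2.resize(im[150:230,220:310,::-1],None,fx=7,fy=7,interpolation=2))
print(im.astype(int).sum(-1)[196:214,254:276])
E
```

```text
dpos [-0.     -0.0002  0.0241] drot [ 0.0007 -0.0001 -0.0038] now [0.5547 0.0363 0.1041] q [-0.12  0.19  1.98  0.    0.97  0.17] op 0.225 F [-0.4  0.5 -1.7] t 5.4667
yaw -16.42 z [ 7.e-04 -1.e-04 -1.e+00]
[[580 579 590 574 578 580 581 552 475 401 370 387 315 145 128 103 119 124
  291 465 553 539]
 [585 584 583 581 585 576 557 483 427 393 371 378 305 144  99 119 131 126
  193 273 268 238]
 [581 589 588 598 582 574 521 440 405 402 372 383 317 174 133 154 195 192
  156 171 164 145]
 [569 568 562 560 558 528 450 422 405 438 441 414 365 286 241 273 299 270
  187 169 157 154]
 [470 406 389 330 293 297 369 439 439 444 460 442 396 348 314 290 291 261
  155 176 166 159]
 [271 259 253 248 241 261 354 436 453 456 457 457 431 409 369 321 311 251
  177 163 176 164]
 [246 237 231 240 234 241 305 389 439 457 457 456 456 461 446 410 336 218
  160 147 176 153]
 [248 243 237 247 246 250 250 308 401 437 440 443 430 414 383 319 235 172
  159 164 158 161]
 [252 251 242 255 237 246 249 244 303 379 408 391 373 362 298 220 170 154
  167 148 154 166]
 [248 235 255 248 252 240 250 251 289 381 391 349 324 305 253 179 165 166
  167 158 154 173]
 [250 246 238 248 250 244 247 251 299 384 428 428 389 324 246 169 159 160
  166 157 152 159]
 [249 233 251 236 238 241 246 234 299 386 442 429 387 343 249 168 166 151
  154 144 178 176]
 [248 261 252 260 251 256 244 240 289 377 433 411 377 323 243 172 178 188
  175 182 214 245]
 [256 252 259 247 241 244 257 217 219 322 411 409 365 284 205 170 196 241
  245 230 259 243]
 [245 245 243 250 252 252 249 238 196 200 253 294 253 197 164 172 232 237
  256 256 245 235]
 [255 249 253 249 253 240 251 240 225 195 201 210 216 209 179 206 254 239
  238 253 240 246]
 [254 254 255 242 253 247 237 246 235 236 229 206 226 233 229 238 246 240
  247 251 249 250]
 [245 243 247 253 247 242 241 245 249 246 243 225 238 245 250 247 247 242
  241 243 237 241]]
```

View pics/s5.png

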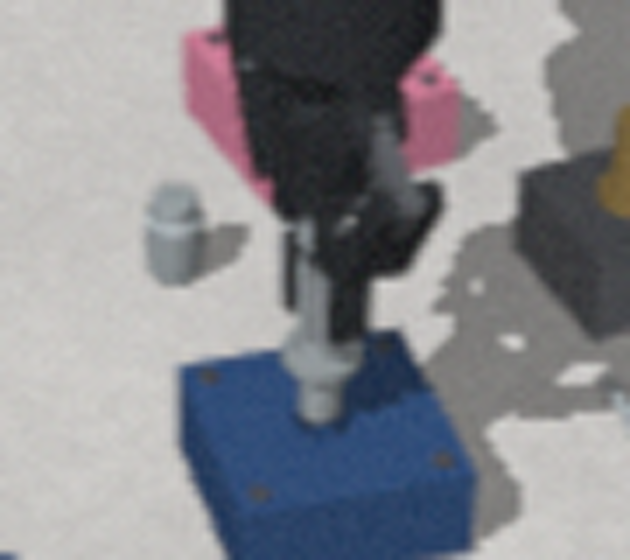

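Emit:
carry_out(commands=[{"delta_pos": [0,0,0.006],"delta_rot": [0,0,0],"claw": 0},{"delta_pos": [0,0,0.012],"delta_rot": [0,0,0],"claw": 0},{"delta_pos": [0,0,0.018],"delta_rot": [0,0,0],"claw": 0},{"delta_pos": [0,0,0.024],"delta_rot": [0,0,0],"claw": 0},{"delta_pos": [0,0,0.024],"delta_rot": [0,0,0],"claw": 0},{"delta_pos": [0,0,0.024],"delta_rot": [0,0,0],"claw": 0}])

```text
time: 5.97
eef_pos: [0.5541, 0.0367, 0.0788]
tcp_rot: [0.801, 0.599, -0.0, -0.001]
contact_force: [1.1, 2.8, -4.0]
opening: 0.22
```

```bash
python3 - <<'E'
from h import *
for i in range(3): im,d=ctrl.read_camera('scene')
plan([.5545,.0363,.0734],-16.2)
cv2.imwrite('pics/s6.png',cv2.resize(im[150:230,220:310,::-1],None,fx=7,fy=7,interpolation=2))
E
```

```text
dpos [-0.0003  0.0004  0.0061] drot [-0.0009 -0.0006 -0.004 ] now [0.5542 0.0367 0.0795] q [-0.12  0.23  1.98  0.    0.93  0.17] op 0.218 F [ 0.8  4.3 -4. ] t 6.1167
yaw -16.43 z [-7.e-04  8.e-04 -1.e+00]
```

View pics/s6.png

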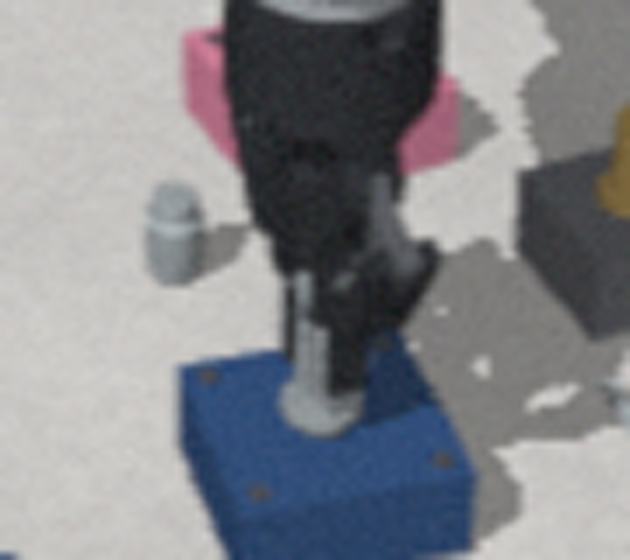

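Emit:
carry_out(commands=[{"delta_pos": [0.001,0,0.003],"delta_rot": [0,0,0],"claw": 0},{"delta_pos": [0.001,0,0.006],"delta_rot": [0,0,0],"claw": 0},{"delta_pos": [0.001,0,0.0075],"delta_rot": [0,0,0],"claw": 0},{"delta_pos": [0.001,0,0.008],"delta_rot": [0,0,0],"claw": 0},{"delta_pos": [0.001,0,0.008],"delta_rot": [0,0,0],"claw": 0}])

```text
time: 6.53
eef_pos: [0.555, 0.0372, 0.0735]
tcp_rot: [0.801, 0.599, -0.001, -0.0]
contact_force: [-4.9, 0.7, 8.2]
opening: 0.22
```

```bash
python3 - <<'E'
from h import *
plan([.5545,.0363,.0734],-16.2)
E
```

```text
dpos [-0.001  -0.0002  0.0001] drot [-0.001   0.0005 -0.0035] now [0.555  0.0372 0.0735] q [-0.12  0.24  1.98 -0.    0.92  0.17] op 0.22 F [-4.9  0.7  8.2] t 6.5333
yaw -16.4 z [-1.1e-03 -2.0e-04 -1.0e+00]
```

Emit:
carry_out(commands=[{"delta_pos": [0,0,0],"delta_rot": [0,0,0],"claw": 60},{"delta_pos": [0,0,0],"delta_rot": [0,0,0],"claw": 60},{"delta_pos": [0,0,0],"delta_rot": [0,0,0],"claw": 60},{"delta_pos": [0,0,0],"delta_rot": [0,0,0],"claw": 60},{"delta_pos": [0,0,0],"delta_rot": [0,0,0],"claw": 60},{"delta_pos": [0,0,-0.02],"delta_rot": [0,0,0],"claw": 60},{"delta_pos": [0,0,-0.06],"delta_rot": [0,0,0],"claw": 60},{"delta_pos": [0,0,-0.1],"delta_rot": [0,0,0],"claw": 60}])

```text
time: 7.2
eef_pos: [0.5533, 0.0373, 0.1722]
tcp_rot: [0.801, 0.599, -0.003, -0.002]
contact_force: [0.6, 0.2, 1.0]
opening: 0.6
```

```bash
python3 - <<'E'
from h import *
im,d=ctrl.read_camera('scene'); np.savez('scene7.npz',im=im,d=d)
plan([.5129,-.3245,.30],-87)
cv2.imwrite('pics/s7.png',cv2.resize(im[130:230,200:310,::-1],None,fx=6,fy=6,interpolation=2))
E
```

```text
dpos [-0.3596  0.0587 -0.1164] drot [ 0.0093 -0.0086  1.2326] now [0.5593 0.0368 0.1835] q [-0.12  0.09  1.92 -0.    1.11  0.17] op 0.601 F [4.  0.9 5.3] t 7.25
yaw -16.38 z [ 0.0117 -0.0019 -0.9999]
```

View pics/s7.png

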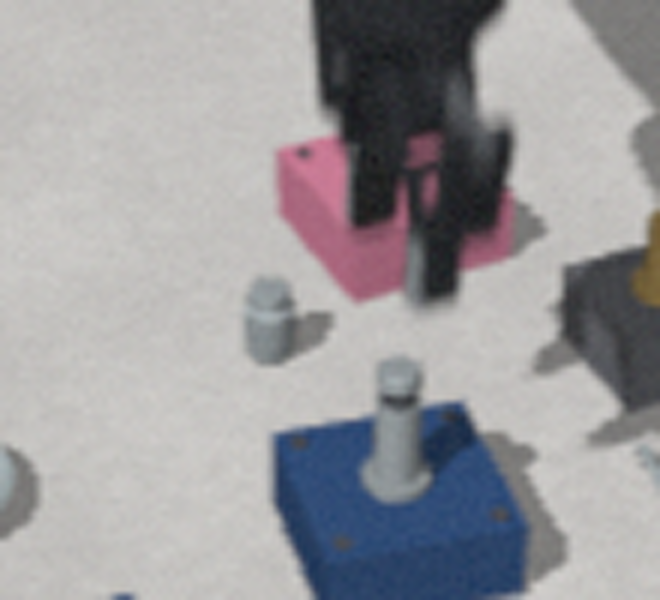

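Emit:
carry_out(commands=[{"delta_pos": [-0.35,0.0587,-0.1164],"delta_rot": [0.0093,-0.0086,1.2326],"claw": 100},{"delta_pos": [-0.3596,0.0587,-0.1164],"delta_rot": [0.0093,-0.0086,1.2326],"claw": 100},{"delta_pos": [-0.3596,0.0587,-0.1164],"delta_rot": [0.0093,-0.0086,1.2326],"claw": 100},{"delta_pos": [-0.3596,0.0587,-0.1164],"delta_rot": [0.0093,-0.0086,1.2326],"claw": 100},{"delta_pos": [-0.3596,0.0587,-0.1164],"delta_rot": [0.0093,-0.0086,1.2326],"claw": 100},{"delta_pos": [-0.3596,0.0587,-0.1164],"delta_rot": [0.0093,-0.0086,1.2326],"claw": 100},{"delta_pos": [-0.3596,0.0587,-0.1164],"delta_rot": [0.0093,-0.0086,1.2326],"claw": 100},{"delta_pos": [-0.3596,0.0587,-0.1164],"delta_rot": [0.0093,-0.0086,1.2326],"claw": 100}])

```text
time: 7.92
eef_pos: [0.518, -0.2774, 0.2834]
tcp_rot: [0.99, 0.139, -0.0, 0.0]
contact_force: [0.6, 0.3, 0.6]
opening: 1.003
```

```bash
python3 - <<'E'
from h import *
plan([.5129,-.3245,.30],-87)
z=np.load('top0.npz');im=z['im'];hsv=cv2.cvtColor(im,cv2.COLOR_RGB2HSV);c=cloud('top',z['d'])
r=((hsv[...,0]<6)|(hsv[...,0]>168))&(hsv[...,1]>110)&(c[...,2]>.1); r[:,:365]=0;r[:,412:]=0;r[:200]=0;r[235:]=0
v,u=np.nonzero(r)
for uu in range(373,407):
    k=v[u==uu]
    if len(k): print(uu,k.min(),k.max(),k.mean().round(2),(np.median(c[k,uu],axis=0)*1000).round(1))
n=np.load('scene0.npz')
im,d=ctrl.read_camera('top'); np.savez('top8.npz',im=im,d=d); cv2.imwrite('pics/t8.png',im[...,::-1])
E
```

```text
dpos [-0.0178  0.0439 -0.0166] drot [2.00e-04 1.00e-04 2.26e-01] now [ 0.518  -0.2774  0.2834] q [-0.66  0.07  1.76 -0.    1.31  0.63] op 1.003 F [0.6 0.3 0.6] t 7.9167
yaw -74.05 z [-1.e-04 -2.e-04 -1.e+00]
375 213 219 216.0 [ 511.2 -292.7  168.9]
376 213 219 216.0 [ 511.3 -294.7  169.8]
377 213 219 216.0 [ 511.3 -297.3  169.3]
378 217 218 217.5 [ 507.9 -299.8  168.2]
391 215 216 215.5 [ 514.5 -343.7  121.1]
392 214 218 216.0 [ 513.1 -344.9  125.4]
393 213 218 215.5 [ 514.2 -345.9  130.3]
394 213 219 216.33 [ 511.7 -347.2  133.8]
395 213 218 215.5 [ 514.  -347.8  140. ]
396 213 218 215.8 [ 512.4 -348.5  145.2]
397 214 218 216.0 [ 512.4 -349.3  150.8]
398 214 217 215.5 [ 513.4 -349.9  156.6]
399 214 217 215.5 [ 513.2 -350.3  162.7]
400 213 217 215.0 [ 514.2 -351.3  166.9]
401 212 218 215.0 [ 514.1 -353.   169.1]
402 212 218 215.0 [ 514.2 -355.3  169. ]
403 215 217 216.0 [ 511.8 -357.4  169.9]
```

View pics/t8.png

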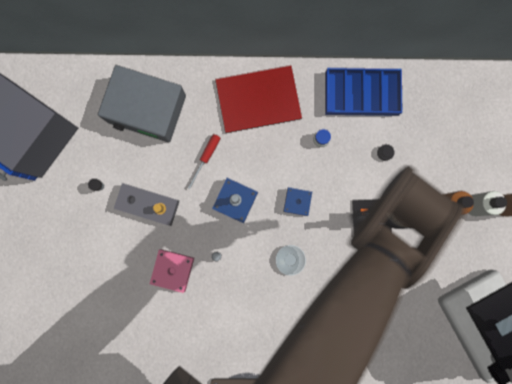

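Emit:
carry_out(commands=[{"delta_pos": [-0.0178,0.0439,-0.0166],"delta_rot": [0,0,0.226],"claw": 100},{"delta_pos": [-0.0178,0.0439,-0.0166],"delta_rot": [0,0,0.226],"claw": 100},{"delta_pos": [-0.0178,0.0439,-0.0166],"delta_rot": [0,0,0.226],"claw": 100},{"delta_pos": [-0.0178,0.0439,-0.0166],"delta_rot": [0,0,0.226],"claw": 100},{"delta_pos": [-0.0178,0.0439,-0.0166],"delta_rot": [0,0,0.226],"claw": 100}])

```text
time: 8.38
eef_pos: [0.5123, -0.3309, 0.3029]
tcp_rot: [1.0, 0.023, 0.001, 0.004]
contact_force: [-0.0, -0.1, -0.6]
opening: 1.0
```

```bash
python3 - <<'E'
from h import *
im,d=ctrl.read_camera('scene'); np.savez('scene9.npz',im=im,d=d)
im2,d=ctrl.read_camera('top'); np.savez('top9.npz',im=im2,d=d)
ctrl.read_camera('top')
plan([.5127,-.3248,.20],-87)
cv2.imwrite('pics/s9.png',cv2.resize(im[160:310,70:220,::-1],None,fx=4,fy=4,interpolation=2))
g=im2.astype(int).sum(-1); print(g[188:208,226:244]); c=cloud('top',d); print((c[188:208,226:244,2]*1000).astype(int))
E
```

```text
dpos [ 0.0002 -0.0064  0.103 ] drot [ 0.0083 -0.0021 -0.0068] now [ 0.5125 -0.3303  0.3031] q [-0.74  0.1   1.69 -0.    1.34  0.79] op 1.001 F [0.4 0.4 0.2] t 8.5333
yaw -87.39 z [ 0.0025 -0.0082 -1.    ]
[[261 264 261 259 260 257 258 257 261 259 261 260 260 259 263 261 260 261]
 [259 259 262 260 261 258 259 258 262 262 263 259 260 259 257 259 260 260]
 [262 265 261 261 258 259 260 259 262 260 262 259 259 260 261 260 261 260]
 [259 262 263 261 261 259 260 258 261 261 259 261 260 259 261 261 259 261]
 [257 258 259 260 259 258 260 261 256 256 258 257 258 257 261 258 261 262]
 [258 261 258 259 257 255 256 259 274 283 288 285 269 259 258 259 258 260]
 [258 258 259 258 251 244 268 295 339 356 366 360 325 284 258 258 258 257]
 [257 261 261 248 235 261 331 384 416 421 422 415 397 348 292 262 256 259]
 [254 254 248 229 242 312 400 441 447 446 451 442 424 405 350 282 258 260]
 [235 224 221 215 267 359 435 450 450 451 461 451 423 428 400 313 260 259]
 [210 203 201 222 288 372 433 449 451 459 465 453 410 414 421 336 269 260]
 [201 198 198 232 301 357 421 451 459 465 465 442 380 382 418 346 273 
[... 1806 characters left out ...]
0   86   44
    46   39   42   37]
 [  38   39   45   39   47   47   96  100  102  104  102   86   61   43
    43   44   42   39]
 [  39   38   43   42   42   45   50   78   87   89   83   66   49   46
    44   40   38   37]
 [  39   38   40   36   39   45   47   45   43   54   45   47   49   42
    44   39   39   44]
 [  42   42   40   39   40   38   42   47   43   40   49   45   43   39
    41   44   43   39]
 [  41   40   42   40   39   41   40   41   36   43   43   41   43   39
    43   37   44   40]
 [  41   42   44   34   41   47   43   39   42   42   42   41   38   37
    40   40   42   45]
 [  42   40   43   43   41   38   36   40   41   45   40   45   36   38
    36   42   42   42]]
```

View pics/s9.png

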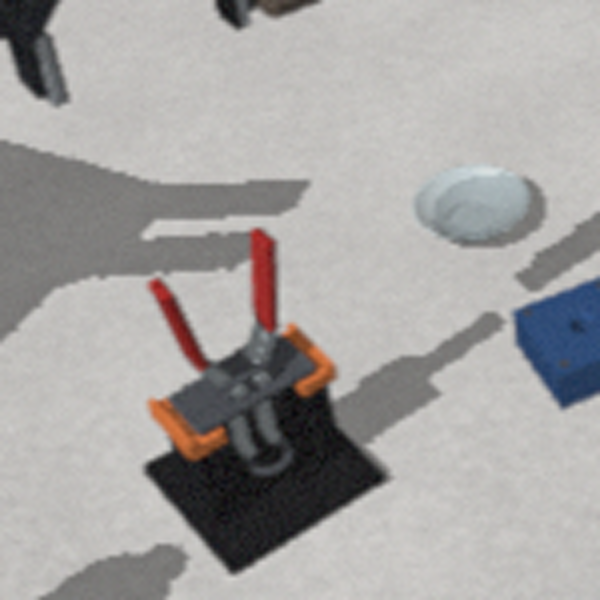

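Emit:
carry_out(commands=[{"delta_pos": [0.0002,-0.0064,0.03],"delta_rot": [0.0083,-0.0021,0],"claw": 100},{"delta_pos": [0.0002,-0.0064,0.06],"delta_rot": [0.0083,-0.0021,0],"claw": 100},{"delta_pos": [0.0002,-0.0064,0.08],"delta_rot": [0.0083,-0.0021,0],"claw": 100},{"delta_pos": [0.0002,-0.0064,0.095],"delta_rot": [0.0083,-0.0021,0],"claw": 100},{"delta_pos": [0.0002,-0.0064,0.095],"delta_rot": [0.0083,-0.0021,0],"claw": 100},{"delta_pos": [0.0002,-0.0064,0.095],"delta_rot": [0.0083,-0.0021,0],"claw": 100}])

```text
time: 9.03
eef_pos: [0.5125, -0.3235, 0.2069]
tcp_rot: [1.0, 0.024, -0.001, -0.001]
contact_force: [0.9, 0.5, 1.3]
opening: 1.001
```

```bash
python3 - <<'E'
from h import *
im,d=ctrl.read_camera('scene'); np.savez('scene10.npz',im=im,d=d)
for i in range(2): ctrl.read_camera('top')
plan([.5127,-.3248,.143],-87)
cv2.imwrite('pics/s10.png',cv2.resize(im[160:310,70:220,::-1],None,fx=4,fy=4,interpolation=2))
z=np.load('top9.npz');c=cloud('top',z['d'])
m=np.zeros(c.shape[:2],bool);m[188:206,226:244]=(c[188:206,226:244,2]>.095)&(c[188:206,226:244,2]<.2)
v,u=np.nonzero(m);print(u.mean(),v.mean(),ray('top',u.mean(),v.mean(),.102))
E
```

```text
dpos [-0.001  -0.0004  0.067 ] drot [ 0.0023 -0.0023 -0.0061] now [ 0.5136 -0.325   0.21  ] q [-0.73  0.17  1.78  0.    1.18  0.79] op 0.999 F [-0.4  0.1  0.8] t 9.1833
yaw -87.35 z [ 0.0024 -0.0021 -1.    ]
234.36 197.64 [0.55509439 0.03542907 0.102     ]
```

View pics/s10.png

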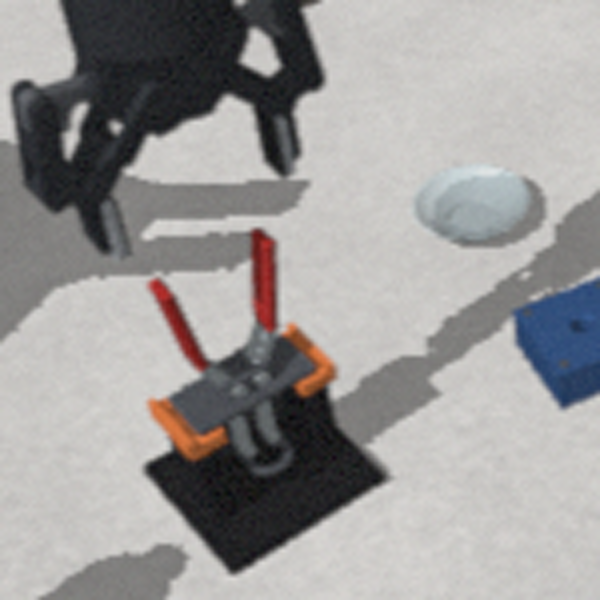

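Emit:
carry_out(commands=[{"delta_pos": [-0.0005,0,0.02],"delta_rot": [0.0023,-0.0023,0],"claw": 100},{"delta_pos": [-0.0005,0,0.04],"delta_rot": [0.0023,-0.0023,0],"claw": 100},{"delta_pos": [-0.0005,0,0.057],"delta_rot": [0.0023,-0.0023,0],"claw": 100},{"delta_pos": [-0.0005,0,0.065],"delta_rot": [0.0023,-0.0023,0],"claw": 100},{"delta_pos": [-0.0005,0,0.065],"delta_rot": [0.0023,-0.0023,0],"claw": 100},{"delta_pos": [-0.0005,0,0.065],"delta_rot": [0.0023,-0.0023,0],"claw": 100}])

```text
time: 9.68
eef_pos: [0.5136, -0.3255, 0.146]
tcp_rot: [1.0, 0.023, 0.0, 0.0]
contact_force: [0.7, -0.2, 0.2]
opening: 0.998
```

```bash
python3 - <<'E'
from h import *
for i in range(2): im,d=ctrl.read_camera('scene')
plan([.5127,-.3248,.143],-87)
cv2.imwrite('pics/s11.png',cv2.resize(im[160:310,70:220,::-1],None,fx=4,fy=4,interpolation=2))
E
```

```text
dpos [-0.0014 -0.0012  0.004 ] drot [ 0.0023 -0.0023 -0.0061] now [ 0.5141 -0.326   0.147 ] q [-0.73  0.24  1.83  0.    1.07  0.79] op 1.0 F [ 0.1 -0.5  0.7] t 9.7833
yaw -87.35 z [ 0.0024 -0.0021 -1.    ]
```

View pics/s11.png

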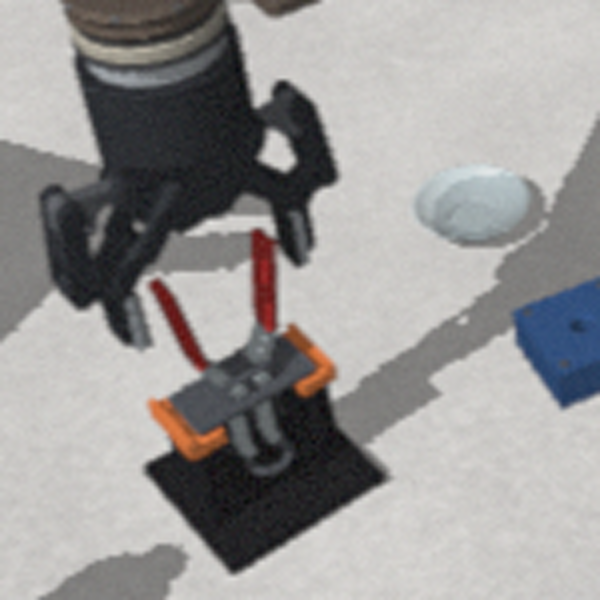

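Emit:
carry_out(commands=[{"delta_pos": [-0.0014,-0.0012,0.004],"delta_rot": [0.0023,-0.0023,-0.006],"claw": 100},{"delta_pos": [-0.0014,-0.0012,0.004],"delta_rot": [0.0023,-0.0023,-0.006],"claw": 45},{"delta_pos": [-0.0014,-0.0012,0.004],"delta_rot": [0.0023,-0.0023,-0.006],"claw": 30},{"delta_pos": [-0.0014,-0.0012,0.004],"delta_rot": [0.0023,-0.0023,-0.006],"claw": 30},{"delta_pos": [-0.0014,-0.0012,0.004],"delta_rot": [0.0023,-0.0023,-0.006],"claw": 30},{"delta_pos": [-0.0014,-0.0012,0.004],"delta_rot": [0.0023,-0.0023,-0.006],"claw": 30},{"delta_pos": [-0.0014,-0.0012,0.004],"delta_rot": [0.0023,-0.0023,-0.006],"claw": 30},{"delta_pos": [-0.0014,-0.0012,0.004],"delta_rot": [0.0023,-0.0023,-0.006],"claw": 30}], force=26)

```text
time: 10.45
eef_pos: [0.5137, -0.3247, 0.1457]
tcp_rot: [1.0, 0.026, 0.001, 0.0]
contact_force: [-0.4, 2.9, 9.2]
opening: 0.453
```

```bash
python3 - <<'E'
from h import *
for i in range(3): im,d=ctrl.read_camera('scene')
plan([.5127,-.3248,.143],-87)
cv2.imwrite('pics/s12.png',cv2.resize(im[160:310,70:220,::-1],None,fx=4,fy=4,interpolation=2))
E
```

```text
dpos [-0.0011 -0.      0.0027] drot [ 0.0002 -0.0025 -0.0002] now [ 0.5137 -0.3248  0.1457] q [-0.73  0.24  1.83  0.    1.07  0.79] op 0.454 F [-1.5  3.1  7.2] t 10.6
yaw -87.01 z [ 2.5e-03 -1.0e-04 -1.0e+00]
```

View pics/s12.png

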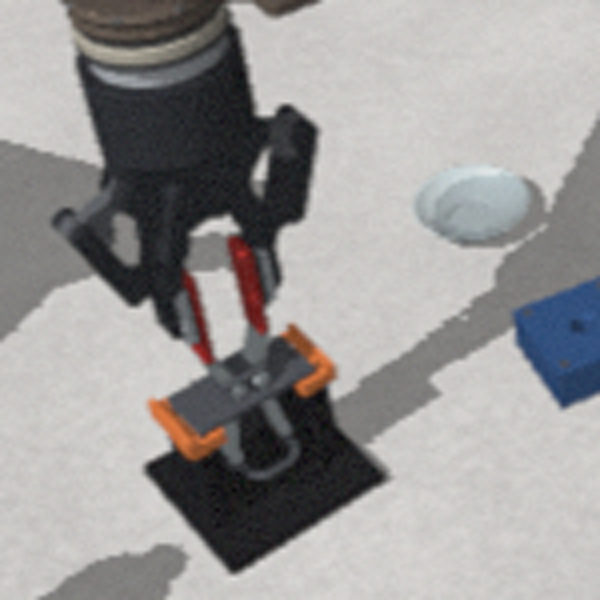

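Emit:
carry_out(commands=[{"delta_pos": [0,0,-0.015],"delta_rot": [0,0,0],"claw": 30},{"delta_pos": [0,0,-0.035],"delta_rot": [0,0,0],"claw": 30},{"delta_pos": [0,0,-0.06],"delta_rot": [0,0,0],"claw": 30},{"delta_pos": [0,0,-0.085],"delta_rot": [0,0,0],"claw": 30},{"delta_pos": [0,0,-0.11],"delta_rot": [0,0,0],"claw": 30},{"delta_pos": [0,0,-0.125],"delta_rot": [0,0,0],"claw": 30},{"delta_pos": [0,0,-0.125],"delta_rot": [0,0,0],"claw": 30},{"delta_pos": [0,0,-0.125],"delta_rot": [0,0,0],"claw": 30}])

```text
time: 11.27
eef_pos: [0.5135, -0.3249, 0.2709]
tcp_rot: [1.0, 0.026, 0.002, 0.0]
contact_force: [-0.5, 0.8, -2.1]
opening: 0.451
```

```bash
python3 - <<'E'
from h import *
for i in range(3): im,d=ctrl.read_camera('scene')
plan([.545,.0360,.275],-90)
np.savez('scene13.npz',im=im,d=d)
cv2.imwrite('pics/s13.png',cv2.resize(im[130:280,70:220,::-1],None,fx=4,fy=4,interpolation=2))
E
```

```text
dpos [ 0.0512 -0.3579 -0.0061] drot [-0.0029  0.0009  0.0521] now [ 0.5125 -0.324   0.2679] q [-0.73  0.12  1.73  0.    1.29  0.79] op 0.451 F [ 0.  -0.4 -1.8] t 11.4167
yaw -87.01 z [-0.001   0.0029 -1.    ]
```

View pics/s13.png

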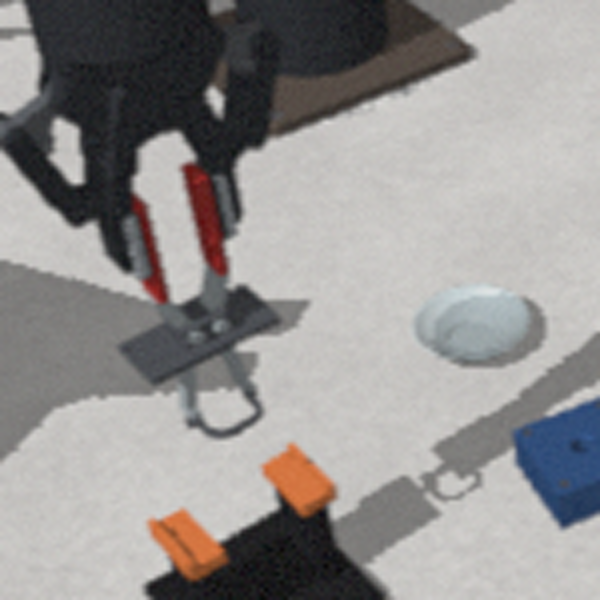

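Emit:
carry_out(commands=[{"delta_pos": [0.005,-0.035,0.0],"delta_rot": [-0.0029,0.0009,0],"claw": 30},{"delta_pos": [0.01,-0.075,0.0],"delta_rot": [-0.0029,0.0009,0],"claw": 30},{"delta_pos": [0.02,-0.115,0.0],"delta_rot": [-0.0029,0.0009,0],"claw": 30},{"delta_pos": [0.03,-0.155,0.0],"delta_rot": [-0.0029,0.0009,0],"claw": 30},{"delta_pos": [0.035,-0.195,0.0],"delta_rot": [-0.0029,0.0009,0],"claw": 30},{"delta_pos": [0.04,-0.235,0.0],"delta_rot": [-0.0029,0.0009,0],"claw": 30},{"delta_pos": [0.046,-0.275,0.0],"delta_rot": [-0.0029,0.0009,0],"claw": 30},{"delta_pos": [0.05,-0.31,0.0],"delta_rot": [-0.0029,0.0009,0],"claw": 30}])

```text
time: 12.08
eef_pos: [0.5454, -0.0092, 0.2667]
tcp_rot: [1.0, 0.026, -0.001, -0.001]
contact_force: [0.2, 0.1, -2.5]
opening: 0.453
```

```bash
python3 - <<'E'
from h import *
plan([.5463,.0357,.262],-87)
E
```

```text
dpos [ 0.0033 -0.0448  0.0047] drot [-0.0014  0.0029  0.0003] now [ 0.5454 -0.0092  0.2667] q [-0.2  -0.01  1.88  0.    1.28  1.31] op 0.453 F [ 0.2  0.1 -2.5] t 12.0833
yaw -86.98 z [-0.003   0.0013 -1.    ]
```

Emit:
carry_out(commands=[{"delta_pos": [0.002,-0.03,0.0],"delta_rot": [-0.0014,0.0029,0],"claw": 30},{"delta_pos": [0.003,-0.0448,0.005],"delta_rot": [-0.0014,0.0029,0],"claw": 30},{"delta_pos": [0.003,-0.0448,0.005],"delta_rot": [-0.0014,0.0029,0],"claw": 30},{"delta_pos": [0.003,-0.0448,0.005],"delta_rot": [-0.0014,0.0029,0],"claw": 30},{"delta_pos": [0.003,-0.0448,0.005],"delta_rot": [-0.0014,0.0029,0],"claw": 30},{"delta_pos": [0.003,-0.0448,0.005],"delta_rot": [-0.0014,0.0029,0],"claw": 30}])

```text
time: 12.58
eef_pos: [0.546, 0.0346, 0.2613]
tcp_rot: [1.0, 0.026, -0.0, 0.0]
contact_force: [0.6, 1.5, -2.3]
opening: 0.454
```

```bash
python3 - <<'E'
from h import *
for i in range(4): im,d=ctrl.read_camera('scene')
plan([.5463,.0357,.262],-87)
np.savez('scene14.npz',im=im,d=d)
cv2.imwrite('pics/s14.png',cv2.resize(im[90:230,190:330,::-1],None,fx=5,fy=5,interpolation=2))
im,d=ctrl.read_camera('top');np.savez('top14.npz',im=im,d=d); cv2.imwrite('pics/t14.png',cv2.resize(im[130:260,170:300,::-1],None,fx=4,fy=4,interpolation=2))
E
```

```text
dpos [ 0.0002 -0.0009 -0.0001] drot [ 0.0001 -0.0002 -0.0012] now [0.5461 0.0348 0.2619] q [-0.12 -0.01  1.88 -0.    1.27  1.4 ] op 0.45 F [ 0.8 -0.  -2.7] t 12.7833
yaw -87.07 z [ 2.e-04 -1.e-04 -1.e+00]
```

View pics/s14.png

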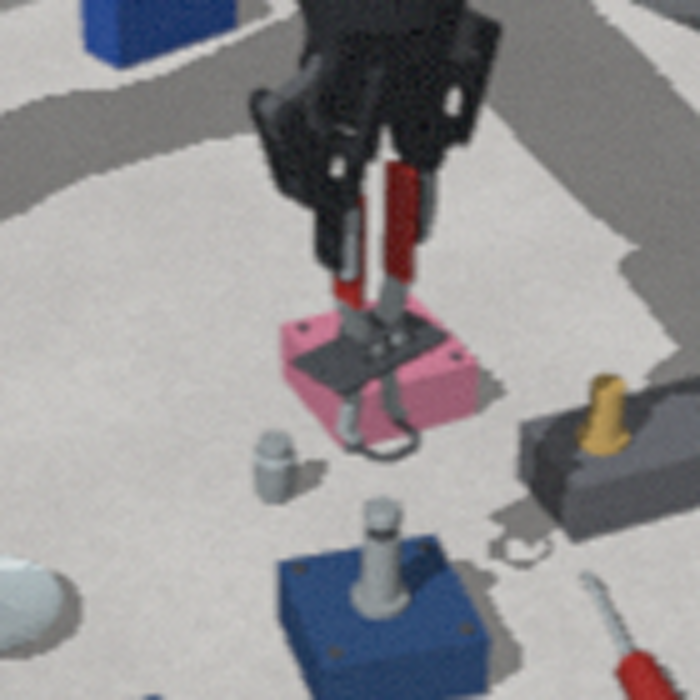

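View pics/t14.png

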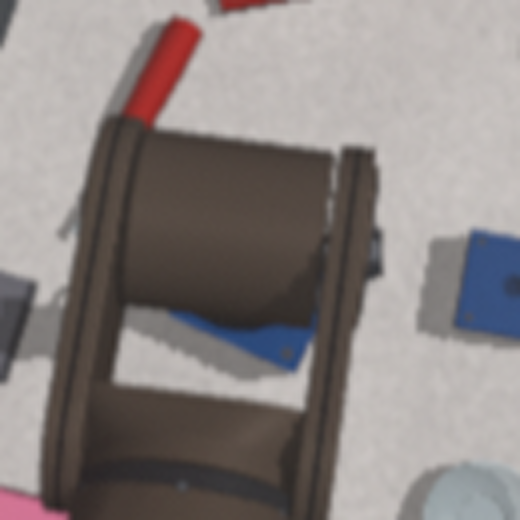

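```bash
python3 - <<'E'
from h import *
z=np.load('scene14.npz');im=z['im'];d=z['d'];c=cloud('scene',d)
cv2.imwrite('pics/s14b.png',cv2.resize(im[145:215,240:290,::-1],None,fx=10,fy=8.5,interpolation=2))
T=np.array([.5461,.0348,.2619]); yaw=np.deg2rad(3)
X=np.array([np.cos(yaw),np.sin(yaw),0]);Y=np.array([-np.sin(yaw),np.cos(yaw),0])
O=T+[0,0,-.0707]-.001*X
for sx in(-18,18):
  for sy in (-36,36): print('plate corner',sx,sy,proj('scene',O+sx/1000*X+sy/1000*Y+[0,0,.005]).round(1))
ring=O+.0095*X-[0,0,.045]; print('ring',ring,proj('scene',ring)); 
print('groove',proj('scene',[.5548,.0362,.0895]),'top',proj('scene',[.5548,.0362,.102]))
for a in range(0,360,45): print(a,proj('scene',ring+.0124*(np.cos(np.deg2rad(a))*X+np.sin(np.deg2rad(a))*Y)).round(1))
hsv=cv2.cvtColor(im,cv2.COLOR_RGB2HSV)
m=(c[...,2]>.175)&(c[...,2]<.215)&(im.max(-1)<90)&(hsv[...,1]<90); m[:,:240]=0;m[:,285:]=0;m[:145]=0;m[175:]=0
m=cv2.erode(m.astype(np.uint8),np.ones((2,2)))>0
P=c[m]; A=np.c_[P[:,:2]-P[:,:2].mean(0),np.ones(len(P))]; s=np.linalg.lstsq(A,P[:,2],rcond=None)[0]; print(len(P),P.mean(0),s)
# same on the block top for reference
b=(hsv[...,0]>100)&(hsv[...,0]<125)&(hsv[...,1]>110)&(abs(c[...,2]-.04)<.008); b[:,:245]=0;b[:,290:]=0;b[:190]=0;b[235:]=0
P=c[b]; A=np.c_[P[:,:2]-P[:,:2].mean(0),np.ones(len(P))]; s=np.linalg.lstsq(A,P[:,2],rcond=None)[0]; print('block',len(P),P.mean(0),s)
print('cols of spindle'); g=im.astype(int).sum(-1); print(g[188:212,258:276])
E
```

```text
plate corner -18 -36 [247.6 160.1]
plate corner -18 36 [268.9 149.1]
plate corner 18 -36 [258.  166.4]
plate corner 18 36 [279.4 155. ]
ring [0.55458835 0.03524486 0.1462    ] [265.87615119 176.05510437]
groove [265.64056918 193.99850971] top [265.76565853 190.11955463]
0 [269.4 178.2]
45 [270.9 176.2]
90 [269.4 174.1]
135 [265.9 173.1]
180 [262.4 173.9]
225 [260.8 175.9]
270 [262.3 178.1]
315 [265.8 179. ]
157 [0.55561672 0.02486812 0.19606108] [-0.02793114  0.03679644  0.19606108]
block 621 [0.56477987 0.02994209 0.03803894] [-0.00564195  0.00532598  0.03803894]
cols of spindle
[[570 574 568 566 568 570 565 562 558 558 565 565 565 558 565 561 569 567]
 [569 568 562 558 560 556 524 511 481 498 535 549 550 564 564 561 576 571]
 [568 555 562 574 530 455 442 440 440 433 454 472 513 559 560 556 565 576]
 [566 567 570 576 518 451 444 450 428 434 430 437 496 561 573 566 567 575]
 [562 561 567 558 507 436 454 454 457 439 429 371 442 560 563 568 577 569]
 [558 548 573 572 519 440 477 497 497 455 416 349 441 557 576 562 563 567]
 [561 560 570 562 525 461 449 466 463 423 360 336 464 559 564 5
[... 587 characters left out ...]
225 210 164 160 140 154]
 [241 227 226 230 321 408 440 435 427 396 328 261 182 167 169 165 160 162]
 [236 232 235 250 335 419 446 421 433 383 348 256 180 173 151 144 153 152]
 [236 235 225 261 355 426 455 431 425 378 339 263 182 150 163 166 143 167]
 [240 243 278 335 378 422 444 446 421 387 336 258 210 174 161 159 168 208]
 [233 248 334 402 415 422 440 431 409 387 337 274 251 206 160 157 199 238]
 [251 265 368 425 416 429 446 444 425 383 340 285 311 263 174 219 223 252]
 [239 247 356 451 434 427 443 447 410 372 340 355 417 356 218 240 235 234]
 [243 250 339 415 434 439 442 435 425 400 389 415 408 308 221 226 239 247]
 [239 236 281 360 423 441 444 445 449 448 437 398 327 246 236 237 239 237]]
```

View pics/s14b.png

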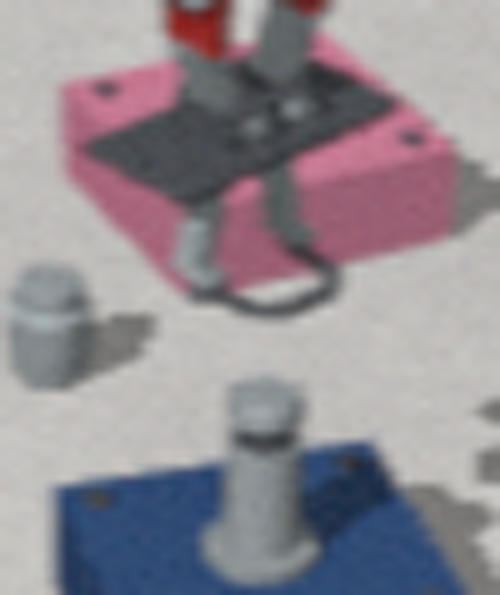

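Emit:
carry_out(commands=[{"delta_pos": [0.0005,-0.0012,0.008],"delta_rot": [0,0,0],"claw": 30},{"delta_pos": [0.0005,-0.0012,0.016],"delta_rot": [0,0,0],"claw": 30},{"delta_pos": [0.0005,-0.0012,0.022],"delta_rot": [0,0,0],"claw": 30},{"delta_pos": [0.0005,-0.0012,0.025],"delta_rot": [0,0,0],"claw": 30},{"delta_pos": [0.0005,-0.0012,0.025],"delta_rot": [0,0,0],"claw": 30},{"delta_pos": [0.0005,-0.0012,0.025],"delta_rot": [0,0,0],"claw": 30}])

```text
time: 13.33
eef_pos: [0.5464, 0.0362, 0.2363]
tcp_rot: [1.0, 0.026, -0.0, -0.0]
contact_force: [1.0, 0.1, -1.8]
opening: 0.456
```

```bash
python3 - <<'E'
from h import *
for i in range(5): im,d=ctrl.read_camera('scene')
plan([.5466,.0360,.237],-87)
np.savez('scene15.npz',im=im,d=d)
cv2.imwrite('pics/s15.png',cv2.resize(im[155:215,240:290,::-1],None,fx=10,fy=10,interpolation=2))
T=ctrl.get_state()['eef_pos'];yaw=np.deg2rad(3)
X=np.array([np.cos(yaw),np.sin(yaw),0]);O=T+[0,0,-.0707]-.001*X;ring=O+.0095*X-[0,0,.045];print(ring,proj('scene',ring),proj('scene',[.5548,.0362,ring[2]]),proj('scene',[.5548,.0362,.102]))
print(im.astype(int).sum(-1)[176:196,255:279])
E
```

```text
dpos [-0.0002  0.0001  0.0004] drot [ 0.0002 -0.0011 -0.0009] now [0.5468 0.0361 0.2374] q [-0.12  0.02  1.9  -0.    1.22  1.4 ] op 0.454 F [ 0.6  0.  -2.8] t 13.5833
yaw -87.05 z [ 1.1e-03 -2.0e-04 -1.0e+00]
[0.55527304 0.0365865  0.12167623] [266.20737969 183.92840654] [265.96621485 183.90040883] [265.76565853 190.11955463]
[[483 384 296 247 217 189 224 274 330 359 370 326 271 258 304 341 399 442
  472 516 560 573 563 568]
 [537 460 385 318 243 249 286 309 350 360 372 336 261 263 287 394 524 554
  571 568 565 572 565 568]
 [576 540 462 387 323 288 291 315 373 407 443 403 279 257 286 430 556 567
  571 570 564 569 576 575]
 [588 581 535 487 411 323 302 378 484 530 581 493 323 264 287 341 439 525
  571 581 588 572 563 569]
 [578 573 584 531 467 401 332 448 564 588 579 553 456 349 272 277 380 516
  568 572 573 573 564 567]
 [569 572 562 506 459 401 357 476 577 587 583 573 568 463 239 245 370 531
  588 577 580 576 559 561]
 [475 560 554 510 456 390 349 485 578 587 570 576 570 474 260 188 271 460
  560 582 578 567 571 568]
 [465 568 551 483 449 393 367 490 570 570 567 564 562 537 452 338
[... 548 characters left out ...]
77 573 575 573 556 569 517 411 285 238 248 240 242 253 336 480 558
  573 577 570 570 568 554]
 [571 572 576 573 576 574 573 549 419 291 258 252 242 286 384 506 569 572
  569 572 583 582 582 564]
 [564 569 559 565 566 569 572 525 444 392 321 306 293 287 369 502 558 564
  578 568 568 573 574 564]
 [569 565 562 559 567 565 564 510 436 461 467 437 392 312 306 441 570 569
  564 574 577 566 566 572]
 [569 572 561 573 560 562 571 517 441 472 512 510 466 407 350 442 566 564
  562 570 570 569 562 574]
 [580 569 571 566 566 576 567 536 450 449 466 456 425 356 338 456 562 564
  561 564 567 572 566 565]
 [577 577 569 562 564 563 545 510 402 385 415 420 379 310 358 512 571 565
  570 559 562 558 556 567]]
```

View pics/s15.png

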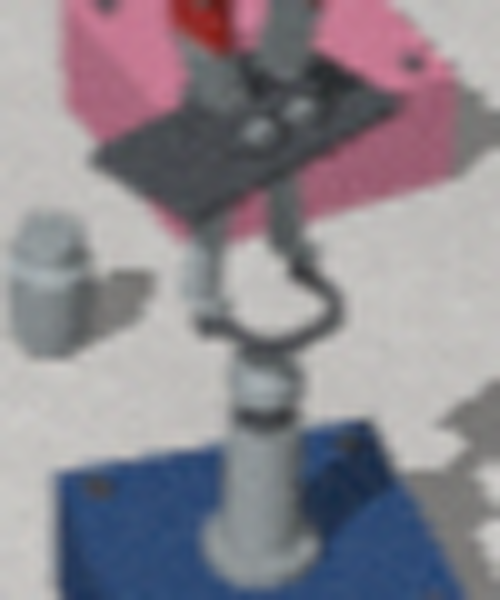

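```bash
python3 - <<'E'
from h import *
z=np.load('scene15.npz');im=z['im'];g=im.astype(int).sum(-1)
S=ray('scene',266.2,191.5,.102); print('spindle by scene',S)
zr=.1217+.0015
m=np.zeros(g.shape,bool); m[178:192,258:276]=g[178:192,258:276]<330
yaw=np.deg2rad(3);X=np.array([np.cos(yaw),np.sin(yaw)]);Y=np.array([-X[1],X[0]])
pts=[]
for v,u in zip(*np.nonzero(m)):
    p=ray('scene',u,v,zr)[:2]-S[:2]; pts.append((u,v,round(p@X*1000,1),round(p@Y*1000,1),round(np.linalg.norm(p)*1000,1)))
for p in sorted(pts,key=lambda p:np.arctan2(p[3],p[2])): print(p)
E
```

```text
spindle by scene [0.55974941 0.03326492 0.102     ]
(np.int64(260), np.int64(187), np.float64(-4.3), np.float64(-18.1), np.float64(18.6))
(np.int64(261), np.int64(187), np.float64(-2.6), np.float64(-16.3), np.float64(16.5))
(np.int64(262), np.int64(187), np.float64(-0.9), np.float64(-14.4), np.float64(14.5))
(np.int64(262), np.int64(188), np.float64(2.0), np.float64(-17.3), np.float64(17.4))
(np.int64(263), np.int64(188), np.float64(3.6), np.float64(-15.5), np.float64(15.9))
(np.int64(264), np.int64(188), np.float64(5.3), np.float64(-13.7), np.float64(14.6))
(np.int64(264), np.int64(189), np.float64(8.2), np.float64(-16.5), np.float64(18.4))
(np.int64(264), np.int64(190), np.float64(11.1), np.float64(-19.3), np.float64(22.2))
(np.int64(265), np.int64(189), np.float64(9.9), np.float64(-14.7), np.float64(17.7))
(np.int64(265), np.int64(190), np.float64(12.7), np.float64(-17.5), np.float64(21.6))
(np.int64(265), np.int64(191), np.float64(15.6), np.float64(-20.3), np.float64(25.6))
(np.int64(266), np.int64(189), np.float64(11.5), np.float64(-12.9), np.float64(17.3))
(np.int64(266), np.in
[... 2516 characters left out ...]
p.float64(29.1))
(np.int64(267), np.int64(179), np.float64(-16.3), np.float64(18.2), np.float64(24.4))
(np.int64(267), np.int64(178), np.float64(-19.4), np.float64(21.2), np.float64(28.7))
(np.int64(262), np.int64(178), np.float64(-28.0), np.float64(11.9), np.float64(30.4))
(np.int64(261), np.int64(178), np.float64(-29.7), np.float64(10.0), np.float64(31.4))
(np.int64(261), np.int64(179), np.float64(-26.6), np.float64(7.0), np.float64(27.5))
(np.int64(260), np.int64(178), np.float64(-31.4), np.float64(8.1), np.float64(32.5))
(np.int64(259), np.int64(178), np.float64(-33.2), np.float64(6.3), np.float64(33.8))
(np.int64(260), np.int64(179), np.float64(-28.3), np.float64(5.2), np.float64(28.8))
```

Emit:
carry_out(commands=[{"delta_pos": [-0.0003,-0.0007,0.0],"delta_rot": [0,-0.001,0],"claw": 30},{"delta_pos": [-0.0003,-0.0007,0.004],"delta_rot": [0,-0.001,0],"claw": 30},{"delta_pos": [-0.0003,-0.0007,0.008],"delta_rot": [0,-0.001,0],"claw": 30},{"delta_pos": [-0.0003,-0.0007,0.012],"delta_rot": [0,-0.001,0],"claw": 30},{"delta_pos": [-0.0003,-0.0007,0.014],"delta_rot": [0,-0.001,0],"claw": 30},{"delta_pos": [-0.0003,-0.0007,0.014],"delta_rot": [0,-0.001,0],"claw": 30},{"delta_pos": [-0.0003,-0.0007,0.014],"delta_rot": [0,-0.001,0],"claw": 30}])

```text
time: 14.17
eef_pos: [0.5463, 0.0368, 0.223]
tcp_rot: [1.0, 0.026, -0.0, 0.0]
contact_force: [0.3, -0.9, -2.9]
opening: 0.449
```

```bash
python3 - <<'E'
from h import *
for i in range(5): im,d=ctrl.read_camera('scene')
plan([.5465,.0367,.2052],-87)
np.savez('scene16.npz',im=im,d=d)
cv2.imwrite('pics/s16.png',cv2.resize(im[155:215,240:290,::-1],None,fx=10,fy=10,interpolation=2))
E
```

```text
dpos [-0.0001  0.0001  0.0184] drot [ 0.0003 -0.0006 -0.0009] now [0.5466 0.0368 0.2236] q [-0.12  0.03  1.91 -0.    1.2   1.4 ] op 0.455 F [ 0.1  0.4 -2.7] t 14.4167
yaw -87.05 z [ 6.e-04 -3.e-04 -1.e+00]
```

View pics/s16.png

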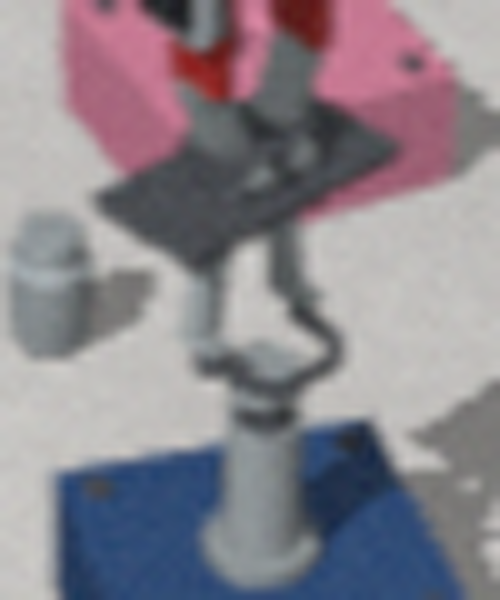

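```bash
python3 - <<'E'
from h import *
z=np.load('scene16.npz');im=z['im'];g=im.astype(int).sum(-1)
print('     ',list(range(256,278)))
for v in range(184,198): print(v,g[v,256:278])
S=ray('scene',266.2,191.5,.102)[:2]
yaw=np.deg2rad(3);X=np.array([np.cos(yaw),np.sin(yaw)]);Y=np.array([-X[1],X[0]])
def f(u,v,zz=.1079+.0015):
    p=ray('scene',u,v,zz)[:2]-S; return (p@X*1000).round(1),(p@Y*1000).round(1)
for u,v in [(260,191),(262,191.7),(264,193),(266,193.7),(268,193.5),(270,192.5),(272,191.5),(273,190),(272.7,188.5),(271.5,187),(270,185.8)]: print(u,v,f(u,v))
E
```

```text
[256, 257, 258, 259, 260, 261, 262, 263, 264, 265, 266, 267, 268, 269, 270, 271, 272, 273, 274, 275, 276, 277]
184 [568 572 529 470 415 342 444 578 576 573 547 447 323 276 299 374 498 571
 574 565 575 586]
185 [576 563 516 468 410 338 456 586 588 587 573 566 467 252 263 383 531 572
 578 565 566 574]
186 [589 570 511 460 405 352 479 587 586 578 582 573 476 263 196 309 487 561
 576 561 578 578]
187 [585 556 496 457 394 351 490 575 578 572 570 569 540 425 288 211 310 462
 551 569 576 583]
188 [564 540 487 444 395 405 506 562 573 559 554 567 562 573 496 364 261 332
 485 569 565 573]
189 [573 570 525 482 455 421 435 492 498 451 451 501 537 556 567 519 396 286
 455 575 581 567]
190 [579 571 542 429 380 377 319 321 381 427 438 440 459 475 513 509 385 290
 452 568 582 575]
191 [576 574 533 413 276 248 213 241 283 369 432 433 437 438 417 328 246 330
 483 579 578 575]
192 [567 570 562 483 362 327 307 240 248 330 392 420 386 298 240 273 351 477
 573 567 580 570]
193 [567 574 574 563 570 567 476 299 261 237 254 260 246 229 331 473 554 565
 581 572 575 573]
194 [574 568 565 563 570 571 519 429 38
[... 152 characters left out ...]
96 [569 570 558 562 564 563 503 340 242 236 252 206 170 293 474 557 553 544
 537 532 509 512]
197 [572 562 563 562 564 563 507 390 294 236 231 220 236 342 431 434 404 379
 313 256 242 410]
260 191 (np.float64(-5.3), np.float64(-16.8))
262 191.7 (np.float64(0.1), np.float64(-15.1))
264 193 (np.float64(7.2), np.float64(-15.1))
266 193.7 (np.float64(12.6), np.float64(-13.4))
268 193.5 (np.float64(15.4), np.float64(-9.2))
270 192.5 (np.float64(15.9), np.float64(-2.7))
272 191.5 (np.float64(16.4), np.float64(3.8))
273 190 (np.float64(13.8), np.float64(10.0))
272.7 188.5 (np.float64(9.0), np.float64(13.8))
271.5 187 (np.float64(2.6), np.float64(16.0))
270 185.8 (np.float64(-3.6), np.float64(16.8))
```

Emit:
carry_out(commands=[{"delta_pos": [-0.0007,-0.0002,0.0],"delta_rot": [0,0,0],"claw": 30},{"delta_pos": [-0.0007,-0.0002,0.002],"delta_rot": [0,0,0],"claw": 30},{"delta_pos": [-0.0007,-0.0002,0.004],"delta_rot": [0,0,0],"claw": 30},{"delta_pos": [-0.0007,-0.0002,0.006],"delta_rot": [0,0,0],"claw": 30},{"delta_pos": [-0.0007,-0.0002,0.008],"delta_rot": [0,0,0],"claw": 30},{"delta_pos": [-0.0007,-0.0002,0.01],"delta_rot": [0,0,0],"claw": 30},{"delta_pos": [-0.0007,-0.0002,0.01],"delta_rot": [0,0,0],"claw": 30}])

```text
time: 15.0
eef_pos: [0.5456, 0.037, 0.2129]
tcp_rot: [1.0, 0.026, -0.0, 0.0]
contact_force: [0.2, 0.1, -2.1]
opening: 0.449
```

```bash
python3 - <<'E'
from h import *
for i in range(4): im,d=ctrl.read_camera('scene')
plan([.5459,.0369,.2052],-87)
np.savez('scene17.npz',im=im,d=d)
cv2.imwrite('pics/s17.png',cv2.resize(im[155:215,240:290,::-1],None,fx=10,fy=10,interpolation=2))
E
```

```text
dpos [-0.0001  0.0001  0.0086] drot [ 0.0003 -0.0008 -0.001 ] now [0.546  0.037  0.2138] q [-0.12  0.04  1.92 -0.    1.18  1.4 ] op 0.45 F [ 0.9 -0.5 -2.1] t 15.2
yaw -87.05 z [ 8.e-04 -3.e-04 -1.e+00]
```

View pics/s17.png

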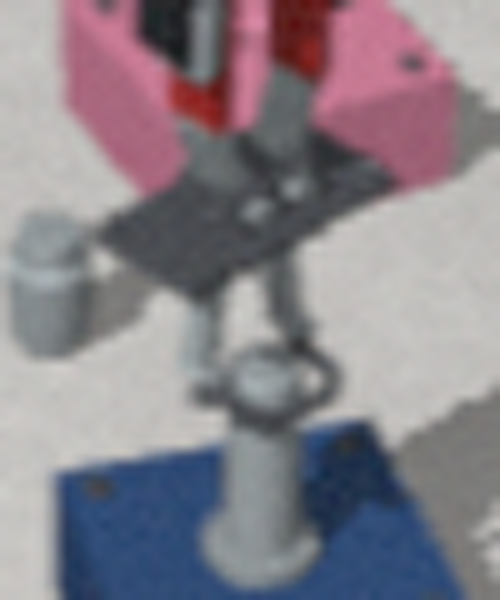

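```bash
python3 - <<'E'
from h import *
z=np.load('scene17.npz');im=z['im'];g=im.astype(int).sum(-1)
print('     ',list(range(256,278)))
for v in range(186,201): print(v,g[v,256:278])
S=ray('scene',266.2,191.5,.102)[:2]
yaw=np.deg2rad(3);X=np.array([np.cos(yaw),np.sin(yaw)]);Y=np.array([-X[1],X[0]])
for a in range(-150,151,30):
    a_=np.deg2rad(a); 
    print(a,[proj('scene',np.r_[S+r*(np.cos(a_)*X+np.sin(a_)*Y),.098+h]).round(1).tolist() for r,h in((.0124,.0015),(.0155,.0015),(.0155,-.0015))])
E
```

```text
[256, 257, 258, 259, 260, 261, 262, 263, 264, 265, 266, 267, 268, 269, 270, 271, 272, 273, 274, 275, 276, 277]
186 [587 582 536 459 395 318 457 590 592 561 454 302 267 295 396 518 573 567
 564 572 589 586]
187 [580 570 530 469 416 365 483 576 585 569 534 399 296 284 306 425 536 570
 565 577 573 585]
188 [572 563 512 462 403 361 480 566 570 563 554 494 333 253 268 435 563 573
 585 577 571 578]
189 [574 556 496 465 394 349 472 548 505 445 403 369 304 180 200 398 540 568
 569 575 580 575]
190 [579 542 485 449 382 404 475 441 405 390 315 291 271 234 221 249 393 511
 571 591 587 574]
191 [570 551 500 471 393 392 425 414 433 457 430 383 328 358 375 313 274 384
 528 576 585 578]
192 [570 557 532 508 455 406 356 391 470 457 453 447 429 402 440 501 342 324
 476 578 577 567]
193 [573 573 525 421 356 346 299 363 486 513 495 466 428 348 423 490 341 330
 486 573 570 571]
194 [570 568 497 368 264 265 259 321 402 464 463 425 358 291 322 325 256 372
 513 571 568 577]
195 [573 566 521 442 354 337 311 235 290 347 380 376 309 258 237 282 353 479
 555 566 556 563]
196 [576 575 568 561 557 559 472 272 23
[... 315 characters left out ...]
191 156
 163 139 144 198]
200 [375 324 296 280 254 254 341 420 443 449 429 392 347 292 248 204 166 153
 160 151 153 153]
-150 [[261.4, 191.4], [260.3, 191.2], [260.2, 192.1]]
-120 [[261.4, 193.0], [260.2, 193.1], [260.2, 194.1]]
-90 [[262.7, 194.4], [261.8, 194.9], [261.7, 195.8]]
-60 [[264.9, 195.2], [264.5, 195.9], [264.5, 196.9]]
-30 [[267.4, 195.3], [267.7, 196.0], [267.7, 197.0]]
0 [[269.7, 194.5], [270.5, 195.1], [270.5, 196.0]]
30 [[270.9, 193.2], [272.1, 193.4], [272.1, 194.3]]
60 [[270.9, 191.6], [272.1, 191.4], [272.1, 192.4]]
90 [[269.6, 190.2], [270.5, 189.7], [270.5, 190.7]]
120 [[267.5, 189.4], [267.8, 188.7], [267.7, 189.6]]
150 [[264.9, 189.4], [264.6, 188.6], [264.6, 189.6]]
```

Emit:
carry_out(commands=[{"delta_pos": [-0.0004,0.0006,0.0],"delta_rot": [0,0,0],"claw": 30},{"delta_pos": [-0.0004,0.0013,0.0],"delta_rot": [0,0,0],"claw": 30},{"delta_pos": [-0.0004,0.0013,0.003],"delta_rot": [0,0,0],"claw": 30},{"delta_pos": [-0.0004,0.0013,0.006],"delta_rot": [0,0,0],"claw": 30},{"delta_pos": [-0.0004,0.0013,0.0085],"delta_rot": [0,0,0],"claw": 30},{"delta_pos": [-0.0004,0.0013,0.0085],"delta_rot": [0,0,0],"claw": 30},{"delta_pos": [-0.0004,0.0013,0.0085],"delta_rot": [0,0,0],"claw": 30}])

```text
time: 15.78
eef_pos: [0.5454, 0.0357, 0.2047]
tcp_rot: [1.0, 0.026, -0.0, 0.0]
contact_force: [-0.3, -0.5, -2.0]
opening: 0.451
```

```bash
python3 - <<'E'
from h import *
for i in range(4): im,d=ctrl.read_camera('scene')
plan([.5459,.0357,.2052],-87)
np.savez('scene18.npz',im=im,d=d)
cv2.imwrite('pics/s18.png',cv2.resize(im[155:215,240:290,::-1],None,fx=10,fy=10,interpolation=2))
g=im.astype(int).sum(-1)
print('     ',list(range(256,278)))
for v in range(186,206): print(v,g[v,256:278])
S=ray('scene',266.2,191.5,.102)[:2]
yaw=np.deg2rad(3);X=np.array([np.cos(yaw),np.sin(yaw)]);Y=np.array([-X[1],X[0]])
for a in range(-150,151,30):
    a_=np.deg2rad(a); 
    print(a,[proj('scene',np.r_[S+r*(np.cos(a_)*X+np.sin(a_)*Y),.0895+h]).round(1).tolist() for r,h in((.0124,.0015),(.0155,.0015),(.0155,-.0015))])
E
```

```text
dpos [ 0.0001 -0.0001  0.0002] drot [ 0.0004 -0.0011 -0.0009] now [0.5458 0.0356 0.2054] q [-0.12  0.04  1.93 -0.    1.16  1.4 ] op 0.451 F [-0.2 -0.5 -2.6] t 15.9833
yaw -87.05 z [ 1.1e-03 -3.0e-04 -1.0e+00]
      [256, 257, 258, 259, 260, 261, 262, 263, 264, 265, 266, 267, 268, 269, 270, 271, 272, 273, 274, 275, 276, 277]
186 [347 259 250 225 204 243 438 583 592 506 328 263 302 443 565 581 574 571
 565 577 567 582]
187 [519 385 218 205 246 325 478 585 589 511 319 267 289 437 557 577 573 575
 573 572 583 579]
188 [572 512 378 259 281 329 488 577 577 486 330 268 290 396 526 564 575 566
 573 572 579 577]
189 [581 558 487 409 317 353 501 552 500 411 308 286 279 330 424 523 572 579
 581 575 582 571]
190 [568 544 488 442 370 405 479 408 311 287 273 278 283 285 341 470 562 567
 569 578 584 576]
191 [574 532 479 445 371 421 454 344 298 277 272 290 319 318 389 513 572 572
 579 574 574 571]
192 [576 525 468 419 368 453 511 436 418 347 338 388 439 372 337 455 546 576
 573 581 578 576]
193 [553 512 467 418 371 459 514 451 485 513 495 468 415 353 252 264 435 569
 578 576 571 579]
194 [560 520 4
[... 1005 characters left out ...]
157 163
 169 150 169 170]
205 [243 236 237 244 246 260 343 427 442 443 426 398 332 264 181 164 153 157
 131 164 212 223]
-150 [[261.4, 194.0], [260.2, 193.8], [260.2, 194.7]]
-120 [[261.3, 195.6], [260.2, 195.8], [260.1, 196.7]]
-90 [[262.6, 197.0], [261.7, 197.5], [261.7, 198.4]]
-60 [[264.8, 197.8], [264.5, 198.6], [264.4, 199.5]]
-30 [[267.3, 197.9], [267.7, 198.7], [267.6, 199.6]]
0 [[269.5, 197.2], [270.4, 197.7], [270.4, 198.7]]
30 [[270.8, 195.8], [272.0, 196.0], [272.0, 197.0]]
60 [[270.8, 194.3], [272.0, 194.1], [271.9, 195.0]]
90 [[269.5, 192.9], [270.4, 192.4], [270.4, 193.3]]
120 [[267.4, 192.0], [267.7, 191.3], [267.7, 192.3]]
150 [[264.9, 192.0], [264.6, 191.3], [264.5, 192.2]]
```

View pics/s18.png

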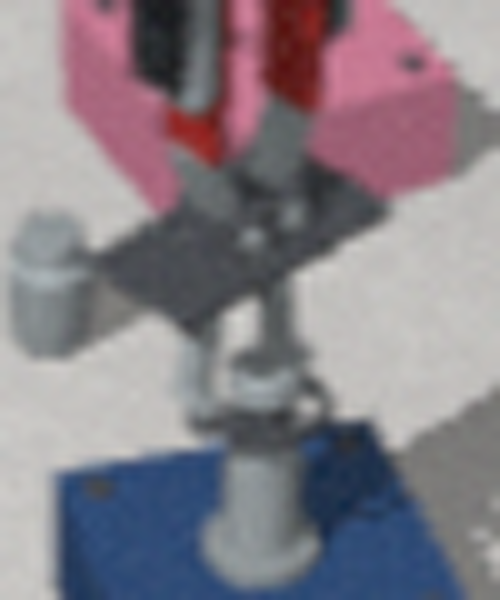

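```bash
python3 - <<'E'
from h import *
for i in range(3):
    ctrl.read_camera('scene'); s=ctrl.get_state(); print(s['eef_pos'].round(4),s['contact_force'].round(1),s['wrist_torque'].round(2),s['opening'],s['dq'].round(3))
print(ctrl.sign_off())
E
```

```text
[0.5458 0.0356 0.2054] [-0.7  0.7 -3.3] [ 0.06  0.01 -0.04] 0.45032560231126173 [-0.001 -0.    -0.002 -0.     0.001  0.   ]
[0.5458 0.0356 0.2054] [-1.3 -0.5 -1.6] [-0.    0.01 -0.  ] 0.4544251826208652 [-0.001  0.003  0.001 -0.     0.     0.002]
[0.5458 0.0356 0.2054] [ 0.4  0.1 -3.2] [ 0.02  0.   -0.01] 0.45368203646300476 [ 0.002  0.001  0.     0.    -0.002 -0.   ]
the job is handed in; nothing more can be done
None
```

I moved the grooved spindle from the rack into the blue block and released it. Then I lifted the pliers by the handles with a 26 N squeeze and lowered the spread ring to the groove. I handed the job in at about 16 s, still holding the pliers there.

**Last checks:**
- **Spindle:** it stands upright in the bore with its flange on the block's top. The arm felt about 8 N of resistance as it seated.
- **Squeeze:** the gripper opening held at 0.45, which matches the handles at their built-in stop.
- **Stillness:** the tool was still and vertical to about 1 mrad. The wrist force was only the pliers' weight plus noise, so there was no sign of contact.
- **Ring:** the scene camera shows a gap on both sides of the spindle's head. I estimate the ring is centred within about 1 mm and within about 1 mm of mid-groove height.

**What was less certain:**
- **Camera bias:** the scene camera read about 1 px (roughly 3 mm) low against the top camera, so I centred the ring relative to the spindle in that one view.
- **Hidden top view:** the arm blocked the top camera at the end, so the final centring rests on the scene camera and the arm's own position readings, which agreed with each other.
- **Bystanders:** I saw nothing disturbed in the pictures, but I did not measure the bystanders again at the end.

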